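# Load and start the vibratory finisher

### The job

Load the vibratory finisher and start it: press each steel plate's end over the yellow ramp so that it tips up out of its pocket, and put all the plates in the blue bowl; then pour all the ceramic balls from the dipper over them. Stand the dipper upright on the bench again, set the lid on the bowl so that it sits seated and level, then press the green start button fully in, and leave the other things on the bench where they are.

Things in the scene. Friction and masses are not known exactly. Their poses are not given: they have to be found in the camera images.
- tray: fixed, very slick black plastic tray, 151 x 170 x 40 mm; origin at the centre of its underside, z up. Three open pockets run along its x axis, centred at y = -52, 0, +52 mm, from x = -66 to +65 mm. Plates lie in them flush with the top face (40 mm up), 1.2 mm play at the sides; past a plate's +x end a 9 mm gap shows the yellow ramp below
- tray_edge (a point): tray x = -1, y = 0, 34 mm up: the edge over which plates tip. On its -x side the pocket floors are flat and grey, 6 mm deep; on its +x side a yellow ramp falls 24 degrees to 35 mm depth at the +x wall. A plate pressed some 20 mm down near its +x end tips over the edge, slides to the +x wall and stays, tipped 24 degrees, its -x end about 20 mm above the tray
- plate1_center (a point): bright steel plate, 120 x 36 x 6 mm, 0.19 kg, with a round hole near each end (dark spots); the point is its centre, x along its length, z its thickness. If present, it starts flush in the tray pocket at tray y = -52 mm, its x axis along the tray's, its centre at tray x = -4.5 mm. Absent (None) in some starts
- plate2_center (a point): bright steel plate, 120 x 36 x 6 mm, 0.19 kg, with a round hole near each end (dark spots); the point is its centre, x along its length, z its thickness. If present, it starts flush in the tray pocket at tray y = 0 mm, its x axis along the tray's, its centre at tray x = -4.5 mm. Absent (None) in some starts
- plate3_center (a point): bright steel plate, 120 x 36 x 6 mm, 0.19 kg, with a round hole near each end (dark spots); the point is its centre, x along its length, z its thickness. If present, it starts flush in the tray pocket at tray y = 52 mm, its x axis along the tray's, its centre at tray x = -4.5 mm. Absent (None) in some starts
- bowl_rim (a point): centre of the open mouth, at rim height, of the blue bowl of the fixed vibratory finisher; z up, rim 205 mm above the bench, outer radius 100 mm, inner radius 95 mm at the rim narrowing to 75 mm at the floor 97 mm below; x points from the control box (grey, 70 x 100 mm, 130 mm high, its centre at x = -137 mm) towards the bowl
- start (a joint): green start button, radius 16 mm, on top of the finisher's control box; 0 = out, grows to 0.006 m when fully down, springs back; fully down takes 5 N
- start_top (a point): centre of the top of the start button, about 148 mm above the bench
- lid_grip (a point): centre of the black bar handle (75 mm along its x, 18 mm wide along y, 30 mm high) on top of the loose white lid, 0.24 kg; z up through the lid. The handle's foot is on the lid's upper face
- lid_seat (a point): same lid, on its axis 21 mm below lid_grip: the underside of its white disc (radius 104 mm, 6 mm thick). Below it a grey locating plug, radius 88 mm, 10 mm deep, goes inside the bowl's rim. At first the lid lies on the bench on its plug; seated, this point is at the centre of the bowl's mouth
- dipper_grip (a point): point on the red handle of the flared steel dipper, half-way up; the handle is a straight bar 110 mm long along the dipper's x axis, 16 mm wide (y), 18 mm high, and the point lies 46 mm above the dipper's underside and 115 mm on the -x side of its cup's axis; the handle runs from 167 to 57 mm on the -x side
- dipper_cup (a point): centre of the dipper's cup, 27 mm above its underside, z along the cup's axis; the cup is an open cone, foot radius 30 mm, rim radius 60 mm, 54 mm high, wall 3 mm, 0.22 kg; the six balls lie in it and roll out when it is tilted 65 to 90 degrees
- ball1_center (a point): white ceramic finishing ball, radius 11 mm, 15 g, starts in the dipper; the point is its centre
- ball2_center (a point): white ceramic finishing ball, radius 11 mm, 15 g, starts in the dipper; the point is its centre
- ball3_center (a point): white ceramic finishing ball, radius 11 mm, 15 g, starts in the dipper; the point is its centre
- ball4_center (a point): white ceramic finishing ball, radius 11 mm, 15 g, starts in the dipper; the point is its centre
- ball5_center (a point): white ceramic finishing ball, radius 11 mm, 15 g, starts in the dipper; the point is its centre
- ball6_center (a point): white ceramic finishing ball, radius 11 mm, 15 g, starts in the dipper; the point is its centre
- yoke1: dark forged steel fork, about 110 x 88 x 34 mm, a bystander; origin at its underside
- yoke2: dark forged steel fork, about 110 x 88 x 34 mm, a bystander; origin at its underside
- oil: yellow plastic bottle, radius 28 mm, 160 mm high, a bystander; origin at its underside
- wirebrush: brush, 170 mm long, a bystander; origin at its underside
- spanner: steel spanner, 160 mm long, a bystander; origin at its underside
Mind the look-alikes: they are no part of the job. What is shaped like the part that bears dipper_grip but turquoise is not meant.

How it is judged:
On the way, in this order (a step that is already met when the one before it is completed fails the run):
1. every plate present lies in the bowl (horizontal distance between each of plate1_center, plate2_center, plate3_center and bowl_rim below 0.095 m and z of plate1_center in the frame of bowl_rim between -0.11 and -0.012 m and z of plate2_center in the frame of bowl_rim between -0.11 and -0.012 m and z of plate3_center in the frame of bowl_rim between -0.11 and -0.012 m), for 0.2 s.
2. all six balls are in the bowl as well (all of step 1 and horizontal distance between each of ball1_center, ball2_center, ball3_center, ball4_center, ball5_center, ball6_center and bowl_rim below 0.095 m and z of ball1_center in the frame of bowl_rim between -0.11 and -0.012 m and z of ball2_center in the frame of bowl_rim between -0.11 and -0.012 m and z of ball3_center in the frame of bowl_rim between -0.11 and -0.012 m and z of ball4_center in the frame of bowl_rim between -0.11 and -0.012 m and z of ball5_center in the frame of bowl_rim between -0.11 and -0.012 m and z of ball6_center in the frame of bowl_rim between -0.11 and -0.012 m), for 0.2 s.
3. the lid is seated on the bowl, level (horizontal distance between lid_seat and bowl_rim below 0.012 m and z of lid_seat in the frame of bowl_rim between -0.005 and 0.004 m and angle between lid_grip's own z axis and vertical below 0.05 rad), for 0.3 s.
4. the start button is pressed in with the lid seated (all of step 3 and value of joint start above 0.0048 m).
At the end, for the whole second after the job is handed in: all plates and balls lie in the bowl, below its rim; the lid is seated on the rim: within 12 mm of its centre, level within 3 degrees; the dipper stands upright on the bench (within 7 degrees); the start button has been pressed after that and is released (all of step 2 and all of step 3 and angle between dipper_cup's own z axis and vertical below 0.12 rad and height (world z) of dipper_cup between 0.015 and 0.04 m and value of joint start below 0.002 m); the robot touches nothing.
It fails at once if a bystander on the bench is pushed more than 3 cm away (distance of any of yoke1, yoke2, oil, wirebrush, spanner from where it was at the start of the episode above 0.03 m).
Of plate1, plate2, plate3 only 2 to 3 are there at a start; the rules pass over those that are not, and their reading is None.
At some moment in a run one of lid, dipper may be knocked a few centimetres aside while the robot is not near it.
It also fails if it takes over 210 s, if anything falls off the work surface, if the arm or the gripper's body presses on something with over 40 N, if the wrist force passes 120 N, or if a joint passes its speed limit or range.

### The arm

A 6-joint arm with a two-finger parallel gripper is mounted at the origin on the work surface. World frame = base frame: x ahead of the robot, y to its left, z up, the work surface at z = 0. Lengths are in m, angles in rad, forces in N, time in s.
With the tool pointing down it reaches from about 0.425 to 0.95 m from the base axis. Payload 3.5 kg.
Tool frame: the origin (TCP) lies midway between the tips of the shut fingers; the grasp point (between the pads) lies 19 mm behind it (ctrl.pinch_z is the distance from the TCP to the grasp point, in m); z points along the fingers, y is the line along which they close (so a half turn about z gives the same grasp; the last joint's range is limited). The gripper opens to 85 mm and grips with 20 to 120 N. Pads are 22 mm wide; open, the fingers measure 114 mm over their backs; the gripper's body (76 mm by 85 mm) begins 54 mm behind the grasp point. The pads swing forward as they close: fully open they stand 13 mm farther back than shut.
Start: joints at [-1.438, 0.286, 1.577, -0, 1.279, -0.15], TCP at [0.188, -0.648, 0.231] pointing down, gripper open.
Joint ranges: [-2.77, 2.77], [-0.9, 2.22], [0.21, 2.48], [-1.53, 4.67], [0.24, 2.81], [-2.84, 2.84]. Speed limits (rad/s): [2.79, 2.79, 3.14, 3.14, 3.14, 3.14].

### API

Orientations are given as a unit quaternion [x, y, z, w].
In Python, from plant import get_state, viewer, sign_off, ctrl gives the robot as it stands. The module is installed in compiled form; this text tells all that it offers.
- The arm moves only by the shell command python3 -m handwheel 'ROWS' [FORCE]. ROWS is JSON, a list that holds one entry, the list of rows, each a list of 5 numbers: the finger opening in m, from 0 to 0.0854, then the shift along the tool's x, y, z in m, then the turn about the tool's z in degrees. In form: [[[claw, x, y, z, spin], ...]]. A call has 1 to 12 rows; each row shifts and turns the commanded pose from where the row before left it, along the tool's axes as they then stand; what a row does not reach is not made up. A row lasts 1/12 s, in which the tool goes at most 41.7 mm and 7.16 degrees, less where a joint would pass 70% of its speed; a pose out of reach is approached as far as the arm can. A call is refused whole if a number of a shift passes 0.0417 or a number of a turn 7.16, either way. A call with a gripper value outside its range is refused whole. The fingers move at their own pace and stop on an object; FORCE is the grip in N (left out, the last holds). Time passes only in rows, so rows that do not move let the fingers close. It gives the time, the measured TCP pose, the force, the opening and the grip force at its end, in the units of the state.
- get_state(): the state, without advancing time (a new reading comes with each control period).
- viewer.read_camera(name): name is "scene" or "side" or "wrist"; returns the picture (420x560x3 uint8, blue, green, red); there is no depth.
- viewer.camera_params(name): a dict with "fov_y" (degrees; the focal length in pixels is half the picture's height over the tangent of half this angle, whatever the lens; pixels are square), "cx", "cy" (the principal point, pixels), "xyz" and "attitude" of the camera in the world; the wrist camera has in their place "hand_eye" (4x4, takes a point from camera to tool coordinates, whose origin is the TCP and whose axes are the flange's). Camera axes: x right, y up, looking along -z (the intrinsics and any distortion apply to the point x, -y, -z); pixel columns grow to the right and rows downward; lengths in m; the calibration is good to about 2 mm. A picture is of the moment at which its call begins: read the wrist's pose just before it. camera_params takes no time and is no camera call.
- sign_off(): hands the job in; it is judged then, once.
Trained networks look in the newest picture that a camera, given by its name, has taken for a name from the list of things; names that differ only in an ending like _2 or _b are one class to them, and where a whole thing is asked for, a point or a joint stands for the part that bears it (a point fixed in the world has none). Each returns a list of dicts, best first, with "confidence" (0 to 1); they miss things now and then, are a little off and sometimes report something else, mostly with a low value. They report only what shows in the picture. A call takes as long as a camera call. They do not tell look-alikes from the thing itself.
- viewer.look_for(camera, name): "extent" ([left, top, width, height] as shares, 0 to 1, of the picture: columns of its width, rows of its height, round what is visible of it).
- viewer.outline_of(camera, name): "mask" (420x560 bool, what is visible of it) and "extent" ([left, top, width, height] as shares, 0 to 1, of the picture: columns of its width, rows of its height, round what is visible of it).
- viewer.pinpoint(camera, name): "xy" ([column, row] as shares, 0 to 1, of the picture: columns of its width, rows of its height: a listed point, or the origin of a listed thing).
The state is a dict: "time": time; "qpos": joint angles; "dq": joint speeds; "joint_efforts": joint torques, N m; "eef_pos": TCP position; "tcp_rot": TCP orientation; "contact_force": force on the tool from outside, world axes, zero at the start; "wrist_torque": the same for the moment, N m; "opening": opening from 0.0 (shut) to 1.0 (fully open); "finger_force": force on a finger pad.
Only numpy, scipy, OpenCV 4.12 (cv2) and the standard library are available. Lean on these libraries where they do the work, as an engineer would, in place of code of your own. Each camera call takes 0.05 s, during which the arm holds its last target. There are 200 camera calls.

## Working session

There is one attempt and no reset: what is moved stays moved. The work goes in short steps, Python scripts to look and compute and a shell command to move; the robot and the scene stay as the last step left them, time stands still between calls to the robot, and variables do not carry over. Pictures are saved under pics/ and viewed, at most 14 in all, crops included, and the job is handed in when it is done.

```bash
mkdir -p pics
cat > h.py <<'E'
import numpy as np, cv2
from plant import get_state, viewer, sign_off, ctrl
from scipy.spatial.transform import Rotation as R
def cam(name):
    p=viewer.camera_params(name); f=210/np.tan(np.radians(p["fov_y"])/2)
    if "hand_eye" in p:
        s=get_state(); T=np.eye(4);T[:3,:3]=R.from_quat(s["tcp_rot"]).as_matrix();T[:3,3]=s["eef_pos"]
        M=T@np.array(p["hand_eye"])
    else:
        M=np.eye(4);a=np.array(p["attitude"]);M[:3,:3]=R.from_quat(a).as_matrix() if a.size==4 else a.reshape(3,3);M[:3,3]=p["xyz"]
    return p,f,M
def ray(c,uv):
    p,f,M=c; d=M[:3,:3]@np.array([(uv[0]-p["cx"])/f,-(uv[1]-p["cy"])/f,-1]); return M[:3,3],d
def at(c,uv,z):
    o,d=ray(c,uv); return (o+d*(z-o[2])/d[2]).round(4)
def proj(c,P):
    p,f,M=c; q=M[:3,:3].T@(np.array(P)-M[:3,3]); return np.array([p["cx"]+f*q[0]/-q[2],p["cy"]-f*q[1]/-q[2]]).round(1)
def pins(name,camn):
    return [((np.array(r["xy"])*[560,420]).round(1).tolist(),round(r["confidence"],2)) for r in viewer.pinpoint(camn,name)]
def rep():
    s=get_state();print("t",round(s["time"],2),"tcp",np.round(s["eef_pos"],4),"yaw",np.degrees(R.from_quat(s["tcp_rot"]).as_euler('xyz')).round(1),"F",np.round(s["contact_force"],1),"op",round(s["opening"],3),s["finger_force"],"q",np.round(s["qpos"],2))
E
python3 - <<'E'
from h import *
rep(); print(R.from_quat(get_state()["tcp_rot"]).as_matrix().round(3), ctrl.pinch_z)
for n in("scene","side","wrist"):
    im=viewer.read_camera(n); cv2.imwrite(f"pics/{n}0.png",im); print(n,viewer.camera_params(n))
E
```

```text
t 0.0 tcp [ 0.1883 -0.6475  0.2299] yaw [-179.9   -0.    16.2] F [-0.4 -0.9 -0.1] op 1.003 0.0 q [-1.44  0.29  1.58  0.    1.28 -0.15]
[[ 0.96   0.279 -0.   ]
 [ 0.279 -0.96   0.002]
 [ 0.    -0.002 -1.   ]] 0.0187
scene {'fov_y': 55.608143215304615, 'cx': 286.1415840051173, 'cy': 204.15691016667293, 'xyz': array([ 1.34567824, -0.14252668,  1.04218508]), 'attitude': array([0.27757596, 0.22560229, 0.60154377, 0.71428306])}
side {'fov_y': 46.697203223321786, 'cx': 278.4908535766145, 'cy': 206.7828672728123, 'xyz': array([0.24557167, 0.74411083, 1.02382835]), 'attitude': array([-0.08125135,  0.35260481,  0.91353467, -0.18580223])}
wrist {'fov_y': 63.131165068162765, 'cx': 290.3340757838479, 'cy': 208.82837258729566, 'hand_eye': array([[-5.10605161e-04,  9.47464574e-01,  3.19860315e-01,
         8.26409008e-02],
       [ 9.99999834e-01,  5.69122744e-04, -8.94720634e-05,
        -1.11285597e-03],
       [-2.66811391e-04,  3.19860216e-01, -9.47464707e-01,
        -1.43125817e-01],
       [ 0.00000000e+00,  0.00000000e+00,  0.00000000e+00,
         1.00000000e+00]])}
```

View pics/scene0.png

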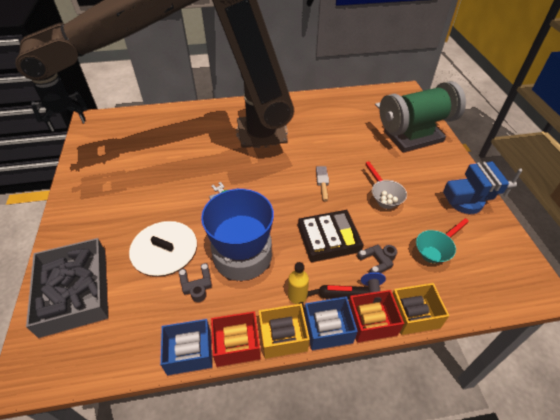

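View pics/side0.png

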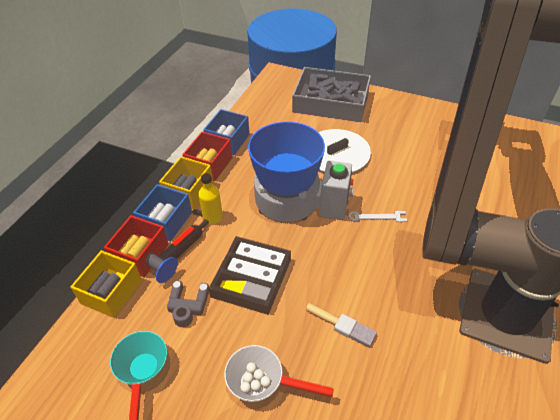

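```bash
cat >> h.py <<'E'
def tri(c1,u1,c2,u2):
    o1,d1=ray(c1,u1);o2,d2=ray(c2,u2);d1=d1/np.linalg.norm(d1);d2=d2/np.linalg.norm(d2)
    t=np.linalg.lstsq(np.stack([d1,-d2],1),o2-o1,rcond=None)[0]
    a=o1+t[0]*d1;b=o2+t[1]*d2; return ((a+b)/2).round(4),round(np.linalg.norm(a-b)*1000,1)
E
python3 - <<'E'
from h import *
A,B=cam("scene"),cam("side")
for n in["tray","tray_edge","plate1_center","bowl_rim","start_top","lid_grip","lid_seat","dipper_grip","dipper_cup","yoke1","oil","wirebrush","spanner"]:
    a,b=pins(n,"scene"),pins(n,"side"); print(n,a,b)
    for p in a[:2]:
        for q in b[:2]:
            t,e=tri(A,p[0],B,q[0])
            if e<25: print("   ",t,e)
E
python3 - <<'E'
import cv2
im=cv2.imread("pics/side0.png")[220:410,90:350]
cv2.imwrite("pics/crop0.png",cv2.resize(im,None,fx=3,fy=3,interpolation=cv2.INTER_CUBIC))
E
```

```text
tray [([327.9, 237.0], 0.82), ([370.6, 169.9], 0.53)] [([247.8, 280.1], 0.78)]
    [0.6002 0.1465 0.0042] 14.6
    [0.5269 0.2743 0.2185] 6.7
tray_edge [([329.9, 228.1], 0.91), ([379.0, 255.8], 0.24)] [([375.1, 218.3], 0.69), ([251.3, 276.8], 0.65)]
    [0.5868 0.1527 0.0337] 12.2
plate1_center [([313.5, 235.7], 0.66)] [([260.2, 247.8], 0.77)]
    [0.6064 0.0825 0.0449] 12.6
bowl_rim [([328.3, 231.2], 0.69), ([234.7, 214.7], 0.68), ([323.0, 186.0], 0.24)] [([285.8, 148.1], 0.73), ([186.4, 308.1], 0.38)]
    [ 0.6209 -0.145   0.1976] 9.9
start_top [([393.8, 195.4], 0.52)] [([188.0, 308.6], 0.72), ([339.5, 166.2], 0.64)]
lid_grip [([164.4, 242.6], 0.95), ([394.1, 196.9], 0.46), ([382.2, 194.6], 0.35)] [([337.1, 144.4], 0.57), ([306.1, 385.5], 0.44)]
    [ 0.5551 -0.3767  0.0417] 7.7
lid_seat [([159.9, 247.6], 0.59)] [([340.5, 151.1], 0.95), ([338.3, 322.7], 0.38)]
    [ 0.5456 -0.3969  0.0038] 2.2
dipper_grip [([459.9, 230.5], 0.68)] [([134.5, 414.0], 0.92), ([305.4, 386.2], 0.9)]
    [0.664  0.5503 0.0425] 11.6
dipper_cup [([388.7, 195.2], 0.98), ([434.0, 249.3], 0.71), ([390.9, 197.2], 0.39)] [([141.1, 363.2], 0.88), ([253.4, 373.8], 0.81)]
    [0.4797 0.3815 0.0422] 3.7
    [0.7145 0.4489 0.03  ] 1.1
yoke1 [([198.7, 291.6], 0.66), ([380.0, 257.6], 0.57)] [([186.1, 308.7], 0.76), ([211.0, 216.3], 0.19)]
    [0.7029 0.2833 0.0065] 3.1
oil [([296.3, 297.1], 0.75), ([327.8, 234.8], 0.57)] [([212.0, 217.1], 0.79), ([259.4, 370.3], 0.62)]
    [ 0.7897 -0.001   0.    ] 1.6
    [0.7032 0.1066 0.1566] 15.1
wirebrush [([324.5, 183.3], 0.72)] [([337.4, 324.3], 0.65), ([248.2, 379.6], 0.55), ([305.8, 385.4], 0.26), ([250.3, 278.6], 0.25)]
    [0.3581 0.1869 0.0111] 0.8
spanner [([223.4, 200.1], 0.6)] [([375.4, 218.5], 0.62), ([269.3, 380.3], 0.24), ([287.7, 146.2], 0.16)]
    [ 0.3665 -0.1812 -0.0085] 6.4
```

View pics/crop0.png

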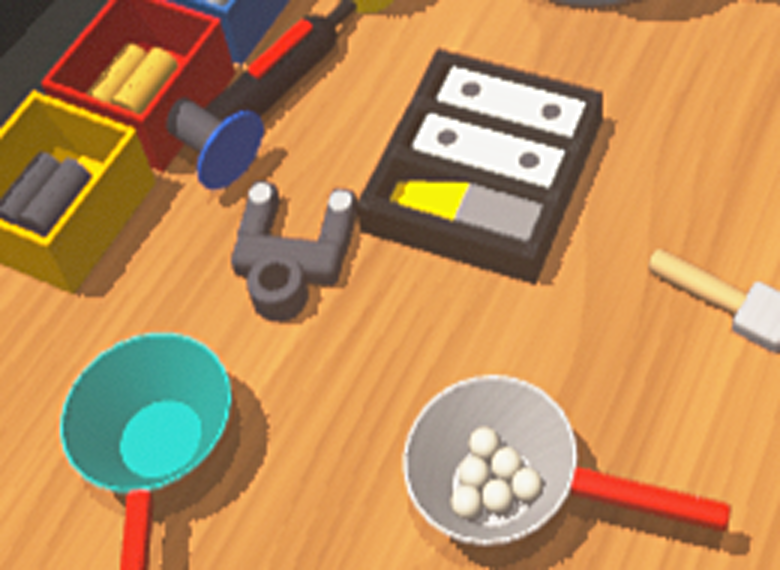

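```bash
python3 -m handwheel '[[[0.0854,0,0,-0.04,5.4],[0.0854,0,0,-0.04,5.4],[0.0854,0,0,-0.04,5.4],[0.0854,0,0,-0.04,0],[0.0854,0,0,0,0]]]'
python3 - <<'E'
from h import *
rep()
B=cam("side")
for u in [(247,249.7),(273.7,257),(239,265.7),(266,273.3)]: print(at(B,u,.04))
print("handle",at(B,(283,380),.055),at(B,(332,391),.055))
E
```

```text
time: 1.87
eef_pos: [0.1887, -0.6504, 0.4039]
tcp_rot: [1.0, 0.0, 0.001, 0.009]
contact_force: [-0.1, 0.1, 3.3]
opening: 1.001
finger_force: 0.0
t 1.87 tcp [ 0.1887 -0.6504  0.4039] yaw [ 1.789e+02 -1.000e-01  0.000e+00] F [-0.1  0.1  3.3] op 1.001 0.0 q [-1.44  0.21  1.36 -0.    1.55  0.13]
[0.6334 0.0917 0.04  ]
[0.5616 0.0866 0.04  ]
[0.63  0.144 0.04 ]
[0.5591 0.1389 0.04  ]
handle [0.4144 0.373  0.055 ] [0.3153 0.3555 0.055 ]
```

```bash
python3 -m handwheel '[[[0.0854,0.0205,-0.035,0,0],[0.0854,0.0205,-0.035,0,0],[0.0854,0.0205,-0.035,0,0],[0.0854,0.0205,-0.035,0,0],[0.0854,0.0205,-0.035,0,0],[0.0854,0.0205,-0.035,0,0],[0.0854,0.0205,-0.035,0,0],[0.0854,0.0205,-0.035,0,0],[0.0854,0.0205,-0.035,0,0],[0.0854,0.0205,-0.035,0,0],[0.0854,0.0205,-0.035,0,0],[0.0854,0.0205,-0.035,0,0]]]' >/dev/null
python3 -m handwheel '[[[0.0854,0.0205,-0.035,0,0],[0.0854,0.0205,-0.035,0,0],[0.0854,0.0205,-0.035,0,0],[0.0854,0.0205,-0.035,0,0],[0.0854,0.0205,-0.035,0,0],[0.0854,0.0205,-0.035,0,0],[0.0854,0.0205,-0.035,0,0],[0.0854,0.0205,-0.035,0.01,0],[0.0854,0.0205,-0.035,0.03,0],[0.0854,0.0205,-0.035,0.03,-4],[0.0854,0,0,0.03,0],[0.0854,0,0,0,0]]]' >/dev/null
python3 - <<'E'
from h import *
rep(); W=cam("wrist"); im=viewer.read_camera("wrist"); cv2.imwrite("pics/w1.png",im)
for n in["tray","plate1_center"]:
    a=pins(n,"wrist"); print(n,a,[at(W,p[0],.037) for p in a])
E
```

```text
t 3.87 tcp [0.6294 0.1113 0.293 ] yaw [-180.     0.8    4.2] F [ 0.3 -1.2 -2.6] op 1.0 0.0 q [ 0.02  0.18  1.6  -0.    1.38  1.51]
tray [([265.0, 179.6], 0.64)] [array([0.6081, 0.1415, 0.037 ])]
plate1_center [([306.8, 190.8], 0.88)] [array([0.5978, 0.0903, 0.037 ])]
```

View pics/w1.png

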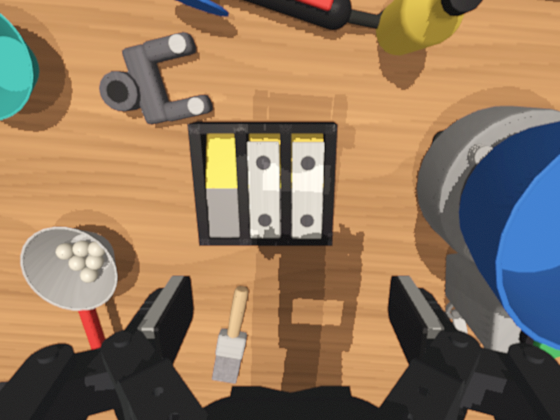

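Run:
```python
from h import *
rep(); W=cam("wrist")
for u in [(190,123.5),(336,123.5),(332,244),(200,244),(308,163),(307,220),(264,163),(265,220)]: print(u,at(W,u,.04))
```

```text
t 4.02 tcp [0.6324 0.109  0.303 ] yaw [ 1.8e+02 -1.0e-01  4.0e+00] F [ 0.6 -0.3 -0.1] op 0.997 0.0 q [ 0.01  0.17  1.59 -0.    1.39  1.51]
(190, 123.5) [0.674  0.2293 0.04  ]
(336, 123.5) [0.6855 0.0608 0.04  ]
(332, 244) [0.5336 0.049  0.04  ]
(200, 244) [0.5219 0.2201 0.04  ]
(308, 163) [0.6373 0.0892 0.04  ]
(307, 220) [0.5646 0.0842 0.04  ]
(264, 163) [0.6337 0.1418 0.04  ]
(265, 220) [0.5609 0.1373 0.04  ]
```

Run:
```python
from h import *
rep(); W=cam("wrist"); im=viewer.read_camera("wrist"); g=im.min(2)
n,l,s,c=cv2.connectedComponentsWithStats((g<130).astype(np.uint8))
for i in range(1,n):
    if 60<s[i,4]<400 and 230<c[i,0]<340 and 130<c[i,1]<260: print(c[i].round(1),s[i,4],at(W,c[i],.04))
n,l,s,c=cv2.connectedComponentsWithStats((im[...,0]<80).astype(np.uint8)*(im[...,2]>180).astype(np.uint8)*(im[...,1]>180).astype(np.uint8))
for i in range(1,n):
    if s[i,4]>60: print("yellow",c[i].round(1),s[i])
```

```text
t 4.02 tcp [0.6324 0.109  0.303 ] yaw [ 1.8e+02 -1.0e-01  4.0e+00] F [ 0.6 -0.3 -0.1] op 0.997 0.0 q [ 0.01  0.17  1.59 -0.    1.39  1.51]
[261.2 166.2] 133 [0.6297 0.145  0.04  ]
[304.8 166.6] 134 [0.6328 0.0926 0.04  ]
[263.2 222.3] 120 [0.5577 0.1396 0.04  ]
[304.2 222.7] 116 [0.5607 0.0874 0.04  ]
yellow [406.1  23.5] [396   9  23  24 187]
```

```bash
python3 -m handwheel '[[[0,0.0066,0.0082,0.035,0],[0,0.0066,0.0082,0.035,0],[0,0,0,0.035,0],[0,0,0,0.035,0],[0,0,0,0.035,0],[0,0,0,0.035,0],[0,0,0,0.03,0],[0,0,0,0.01,0],[0,0,0,0,0],[0,0,0,0,0],[0,0,0,0,0]]]'
python3 -m handwheel '[[[0,0,0,0.006,0],[0,0,0,0.005,0],[0,0,0,0.005,0],[0,0,0,0.005,0],[0,0,0,0.005,0],[0,0,0,0.003,0],[0,0,0,0,0],[0,0,0,0,0]]]'
```

```text
time: 4.98
eef_pos: [0.6493, 0.0938, 0.0558]
tcp_rot: [0.999, 0.035, 0.003, 0.0]
contact_force: [-0.1, -0.6, -0.3]
opening: -0.0
finger_force: 0.0
time: 5.65
eef_pos: [0.6476, 0.0941, 0.0232]
tcp_rot: [0.999, 0.035, 0.001, 0.0]
contact_force: [2.1, 1.2, -0.1]
opening: -0.001
finger_force: 1.0
```

```bash
python3 -m handwheel '[[[0,0,0,0.003,0],[0,0,0,0.002,0],[0,0,0,0,0],[0,0,0,0,0]]]'
python3 - <<'E'
from h import *
im=viewer.read_camera("side"); cv2.imwrite("pics/s2.png",cv2.resize(im[200:340,180:340],None,fx=4,fy=4))
E
```

```text
time: 5.98
eef_pos: [0.6505, 0.0941, 0.0216]
tcp_rot: [0.999, 0.035, 0.005, 0.0]
contact_force: [3.2, 1.2, 9.7]
opening: 0.0
finger_force: 4.8
```

View pics/s2.png

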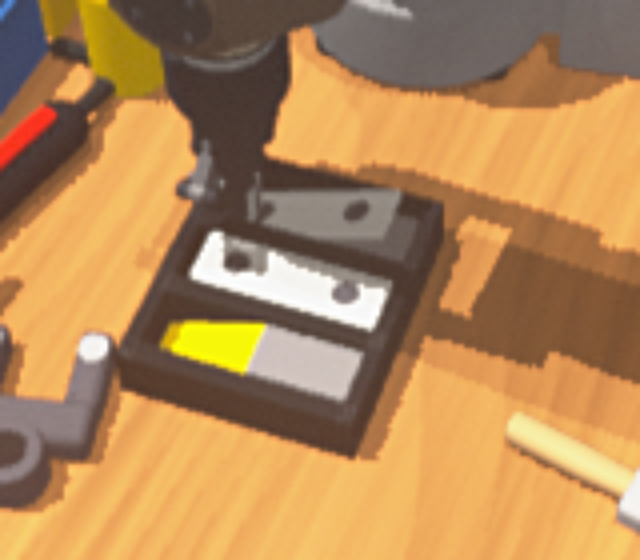

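```bash
python3 -m handwheel '[[[0,0,0,-0.03,0],[0,0,0,-0.02,0],[0,0,-0.0262,0,0],[0,0,-0.0262,0,0],[0,0,0,0,0],[0,0,0,0.02,0],[0,0,0,0.006,0],[0,0,0,0.006,0],[0,0,0,0.006,0],[0,0,0,0.006,0],[0,0,0,0.005,0],[0,0,0,0,0]]]'
python3 -m handwheel '[[[0,0,0,0,0],[0,0,0,0,0]]]'
python3 -m handwheel '[[[0,0,0,-0.04,0],[0,0,0,-0.04,0],[0,-0.02,0.014,-0.04,0],[0.06,-0.02,0.014,-0.04,0],[0.06,0,0,-0.04,0],[0.06,0,0,-0.04,0],[0.06,0,0,0,0],[0.06,0,0,0,0],[0.06,0,0,0,0]]]'
python3 - <<'E'
from h import *
rep();im=viewer.read_camera("wrist"); cv2.imwrite("pics/w2.png",im)
E
```

```text
time: 7.03
eef_pos: [0.6469, 0.1462, 0.0218]
tcp_rot: [0.999, 0.035, 0.005, -0.0]
contact_force: [3.5, 0.5, 3.9]
opening: -0.001
finger_force: 2.5
time: 7.2
eef_pos: [0.6468, 0.1462, 0.0217]
tcp_rot: [0.999, 0.035, 0.005, -0.0]
contact_force: [5.8, 1.1, 5.5]
opening: -0.003
finger_force: 3.7
time: 7.95
eef_pos: [0.6081, 0.119, 0.2487]
tcp_rot: [0.999, 0.035, -0.001, 0.0]
contact_force: [-0.6, -0.9, -1.4]
opening: 0.698
finger_force: 0.0
t 7.95 tcp [0.6081 0.119  0.2487] yaw [-180.     0.2    4. ] F [-0.6 -0.9 -1.4] op 0.698 0.0 q [ 0.03  0.15  1.7  -0.    1.29  1.53]
```

View pics/w2.png

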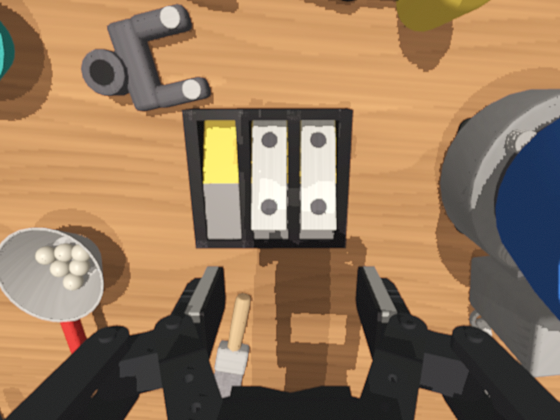

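```bash
python3 - <<'E'
from h import *
W=cam("wrist");p=np.array([.5982,.1426,0]);r=R.from_euler('z',4.2,degrees=True)
for y in(-.052,0):
  for x,z in((.042,.0182+.003),(-.024,.0477+.003)): print(y,x,proj(W,p+r.apply([x,y,z])))
E
python3 -m handwheel '[[[0.044,-0.0236,0.0146,0.03,0],[0.044,-0.0236,0.0146,0.03,0],[0.044,0,0,0.04,0],[0.044,0,0,0.04,0],[0.044,0,0,0.009,0],[0.044,0,0,0,0],[0.044,0,0,0,0],[0.044,0,0,0,0]]]'
```

```text
-0.052 0.042 [317.3 139.7]
-0.052 -0.024 [318.  207.2]
0 0.042 [268.6 139.9]
0 -0.024 [268.4 207.4]
time: 8.67
eef_pos: [0.5659, 0.0868, 0.1032]
tcp_rot: [0.999, 0.035, 0.002, 0.0]
contact_force: [0.0, 0.4, -0.1]
opening: 0.514
finger_force: 0.0
```

```bash
python3 -m handwheel '[[[0.044,-0.002,0,0.025,0],[0.044,0,0,0.02,0],[0.044,0,0,0.01,0],[0.044,0,0,0.008,0],[0.044,0,0,0.003,0],[0.044,0,0,0,0]]]'
python3 -m handwheel '[[[0.03,0,0,0,0],[0.02,0,0,0,0],[0.02,0,0,0,0],[0.02,0,0,0,0],[0.02,0,0,0,0]]]' 60
python3 -m handwheel '[[[0.02,0,0,-0.01,0],[0.02,0,0,-0.02,0],[0.02,0,0,-0.03,0],[0.02,0,0,-0.03,0],[0.02,0,0,0,0],[0.02,0,0,0,0]]]'
python3 - <<'E'
from h import *
rep();a=viewer.read_camera("side")[120:330,150:370];b=viewer.read_camera("wrist")[:,100:480]; cv2.imwrite("pics/w3.png",np.hstack([cv2.resize(a,(440,420)),b[:,:360]]))
E
```

```text
time: 9.17
eef_pos: [0.5646, 0.0866, 0.038]
tcp_rot: [0.999, 0.035, 0.002, 0.0]
contact_force: [-1.1, 0.0, 3.7]
opening: 0.515
finger_force: 2.1
time: 9.58
eef_pos: [0.5656, 0.0867, 0.0393]
tcp_rot: [0.999, 0.035, 0.004, 0.0]
contact_force: [-0.2, -0.3, 7.4]
opening: 0.403
finger_force: 62.7
time: 10.08
eef_pos: [0.564, 0.0866, 0.1284]
tcp_rot: [0.999, 0.035, 0.003, 0.0]
contact_force: [-0.4, 0.0, -2.3]
opening: 0.405
finger_force: 60.0
t 10.08 tcp [0.564  0.0866 0.1284] yaw [180.   -0.4   4. ] F [-0.4  0.  -2.3] op 0.405 59.983375668525696 q [-0.03  0.16  1.92 -0.    1.05  1.48]
```

View pics/w3.png

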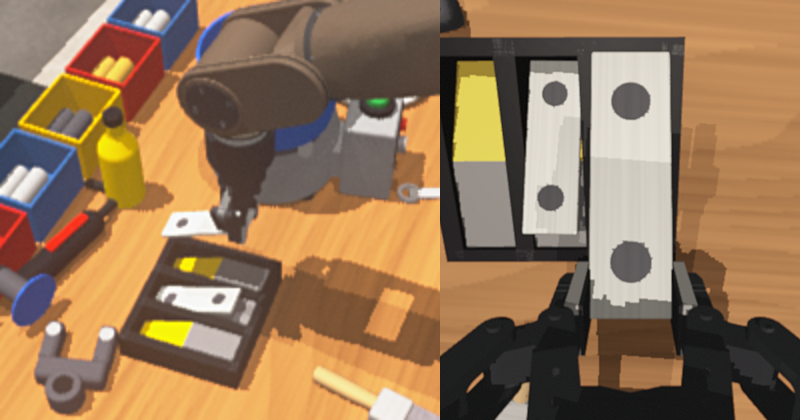

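```bash
python3 -m handwheel '[[[0.02,0,0,-0.035,0],[0.02,0,0,-0.035,0],[0.02,0,0,-0.035,0],[0.02,0,0,-0.035,0],[0.02,-0.0015,0.0336,-0.035,0],[0.02,-0.0015,0.0336,0,0],[0.02,-0.0015,0.0336,0,0],[0.02,-0.0015,0.0336,0,0],[0.02,-0.0015,0.0336,0,0],[0.02,-0.0015,0.0336,0,0],[0.02,-0.0015,0.0336,0,0],[0.02,0,0,0,0]]]'
python3 -m handwheel '[[[0.02,0,0,0,0],[0.02,0,0,0,0]]]'
python3 - <<'E'
from h import *
rep();W=cam("wrist");im=viewer.read_camera("wrist");cv2.imwrite("pics/w4.png",im)
a=pins("bowl_rim","wrist");print(a,[at(W,p[0],.205) for p in a])
print([(r["confidence"],r["extent"]) for r in viewer.look_for("scene","bowl_rim")][:2])
A=cam("scene");sc=viewer.read_camera("scene");cv2.imwrite("pics/sc4.png",sc)
c=np.array([.621,-.145,.205]);
for q in(A,W):
  pts=[proj(q,c+[.1*np.cos(t),.1*np.sin(t),0]) for t in np.arange(0,6.28,.1)]
  i=(sc if q is A else im); cv2.polylines(i,[np.int32(pts)],True,(0,0,255),1)
cv2.imwrite("pics/w4b.png",np.hstack([cv2.resize(sc[160:300,160:320],(480,420)),im[:,250:560]]))
E
```

```text
time: 11.18
eef_pos: [0.5667, -0.1493, 0.2919]
tcp_rot: [0.999, 0.032, -0.002, 0.001]
contact_force: [0.2, 0.1, -1.3]
opening: 0.406
finger_force: 60.6
time: 11.35
eef_pos: [0.5671, -0.1437, 0.2928]
tcp_rot: [0.999, 0.035, -0.002, -0.001]
contact_force: [0.3, -0.3, -1.9]
opening: 0.398
finger_force: 60.6
t 11.35 tcp [ 0.5671 -0.1437  0.2928] yaw [-179.9    0.2    4. ] F [ 0.3 -0.3 -1.9] op 0.398 60.61998724937439 q [-0.42  0.05  1.73  0.    1.36  1.08]
[] []
[(0.61, [0.3632, 0.4483, 0.1202, 0.2195])]
```

View pics/w4b.png

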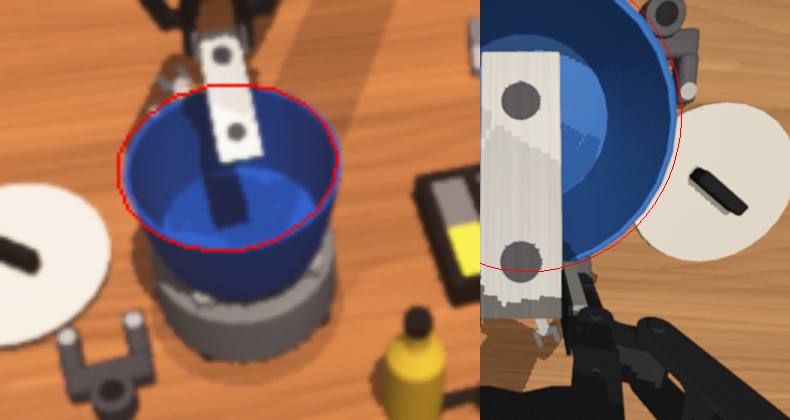

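```bash
python3 -m handwheel '[[[0.02,0.004,0.001,0.03,0],[0.02,0,0,0.03,0],[0.02,0,0,0.03,0],[0.02,0,0,0.03,0],[0.02,0,0,0.02,0],[0.02,0,0,0.008,0],[0.02,0,0,0,0],[0.02,0,0,0,0]]]'
python3 -m handwheel '[[[0.052,0,0,0,0],[0.052,0,0,0,0],[0.052,0,0,0,0],[0.052,0,0,0,0]]]'
python3 -m handwheel '[[[0.052,0,0,-0.02,0],[0.052,0,0,-0.03,0],[0.052,0,0,-0.04,0],[0.052,0,0,-0.04,0],[0.052,0,-0.0336,-0.025,0],[0.052,0,-0.0336,0,0],[0.052,0,-0.0336,0,0],[0.052,0,-0.0336,0,0],[0.052,0,-0.03,0,0],[0.052,0,0,0,0],[0.052,0,0,0,0],[0.052,0,0,0,0]]]'
python3 - <<'E'
from h import *
rep();sc=viewer.read_camera("scene");im=viewer.read_camera("wrist");cv2.imwrite("pics/w5r.png",im);cv2.imwrite("pics/sc5r.png",sc);cv2.imwrite("pics/w5.png",np.hstack([cv2.resize(sc[160:300,190:290],(300,420)),im[:,60:560]]))
E
```

```text
time: 12.22
eef_pos: [0.5726, -0.1445, 0.1479]
tcp_rot: [0.999, 0.035, 0.001, 0.0]
contact_force: [0.3, -0.3, -2.1]
opening: 0.404
finger_force: 60.7
time: 12.55
eef_pos: [0.5729, -0.1452, 0.1488]
tcp_rot: [0.999, 0.035, 0.001, 0.001]
contact_force: [-0.4, 0.6, 0.4]
opening: 0.61
finger_force: 0.0
time: 13.55
eef_pos: [0.5606, 0.0188, 0.3024]
tcp_rot: [0.999, 0.035, 0.0, 0.0]
contact_force: [-0.4, -0.7, 0.5]
opening: 0.607
finger_force: 0.0
t 13.55 tcp [0.5606 0.0188 0.3024] yaw [ 1.8e+02 -1.0e-01  4.0e+00] F [-0.4 -0.7  0.5] op 0.607 0.0 q [-0.15 -0.01  1.78 -0.    1.37  1.35]
```

View pics/w5.png

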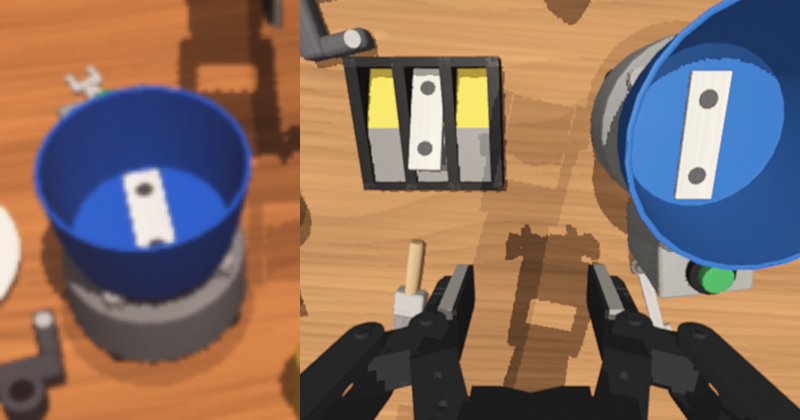

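```bash
python3 - <<'E'
from h import *
W=cam("wrist");g=cv2.imread("pics/w5r.png").min(2)
n,l,s,c=cv2.connectedComponentsWithStats((g<130).astype(np.uint8))
for i in range(1,n):
    if 40<s[i,4]<400 and 150<c[i,0]<210 and 70<c[i,1]<170: print(c[i].round(1),s[i,4],at(W,c[i],.0212),at(W,c[i],.0507))
p=np.array([.5982,.1426,0]);r=R.from_euler('z',4.2,degrees=True)
for x,z in((.042,.0182+.003),(-.024,.0477+.003)): print(x,p+r.apply([x,0,z]))
# bowl rim fit: edge of blue in wrist (partly) and scene
from scipy.optimize import least_squares
A=cam("scene");out=[]
for C,f in((A,"pics/sc5r.png"),(W,"pics/w5r.png")):
    im=cv2.imread(f).astype(int); m=((im[...,0]>im[...,2]*1.8)&(im[...,0]>90)&(im[...,0]>im[...,1]*1.3)).astype(np.uint8)
    n,l,s,_=cv2.connectedComponentsWithStats(m); k=1+np.argmax(s[1:,4]*(1 if 0 else 1)); 
    if C is A: k=l[215,238]
    out.append((C,(l==k).astype(np.uint8)))
    print(f,s[k])
def err(c):
    e=[]
    for C,m in out:
        ed=cv2.distanceTransform(1-cv2.morphologyEx(m,cv2.MORPH_GRADIENT,np.ones((2,2),np.uint8)),cv2.DIST_L2,5)
        for t in np.arange(0,6.28,.05):
            u=proj(C,[c[0]+.1*np.cos(t),c[1]+.1*np.sin(t),.205])
            # only upper/outer silhouette portion
            if 2<u[0]<555 and 2<u[1]<415:
                x,y=u;i,j=int(y),int(x);a,b=y-i,x-j
                v=(ed[i,j]*(1-a)+ed[i+1,j]*a)*(1-b)+(ed[i,j+1]*(1-a)+ed[i+1,j+1]*a)*b
                e.append(min(v,6))
    return np.array(e).mean()
from scipy.optimize import brute
best=brute(err,((.612,.634),(-.152,-.132)),Ns=23,finish=None);print(best,err(best))
E
python3 -m handwheel '[[[0.056,0,-0.03,0.03,0],[0.056,0,-0.03,0.03,0],[0.056,0.005,-0.03,0.03,0],[0.056,0.0025,-0.03,0.03,0],[0.056,0,0,0.03,0],[0.056,0,0,0.03,0],[0.056,0,0,0.02,0],[0.056,0,0,0,0],[0.056,0,0,0,0],[0.056,0,0,0,0]]]'
```

```text
[187.4  87.6] 140 [0.6411 0.1451 0.0212] [0.6413 0.1367 0.0507]
[184.4 148. ] 146 [0.5703 0.1507 0.0212] [0.5753 0.1419 0.0507]
0.042 [0.64008721 0.145676   0.0212    ]
-0.024 [0.57426445 0.14084228 0.0507    ]
pics/sc5r.png [ 202  189   72   56 2728]
pics/w5r.png [  384     0   176   271 34753]
[ 0.622      -0.14290909] 0.791816967450163
time: 14.48
eef_pos: [0.561, 0.1361, 0.1059]
tcp_rot: [0.999, 0.034, 0.001, -0.0]
contact_force: [0.1, 0.2, -0.9]
opening: 0.653
finger_force: 0.0
```

```bash
python3 -m handwheel '[[[0.056,0,-0.005,0.025,0],[0.056,0,0,0.02,0],[0.056,0,0,0.01,0],[0.056,0,0,0.008,0],[0.056,0,0,0.004,0],[0.056,0,0,0,0]]]'
python3 -m handwheel '[[[0.03,0,0,0,0],[0.02,0,0,0,0],[0.02,0,0,0,0],[0.02,0,0,0,0],[0.02,0,0,0,0],[0.02,0,0,0,0]]]' 60
python3 -m handwheel '[[[0.02,0,0,-0.01,0],[0.02,0,0,-0.02,0],[0.02,0,0,-0.03,0],[0.02,0,0,-0.04,0],[0.02,0,0,-0.04,0],[0.02,0,0,-0.04,0],[0.02,0,0,-0.04,0],[0.02,0,0,-0.04,0],[0.02,0,0,0,0],[0.02,0,0,0,0]]]'
python3 - <<'E'
from h import *
im=viewer.read_camera("wrist");cv2.imwrite("pics/w6.png",im[:,100:500])
E
```

```text
time: 14.98
eef_pos: [0.5596, 0.1417, 0.0376]
tcp_rot: [0.999, 0.035, 0.0, -0.0]
contact_force: [-0.7, 0.3, 0.6]
opening: 0.656
finger_force: 0.0
time: 15.48
eef_pos: [0.5603, 0.1407, 0.0394]
tcp_rot: [0.999, 0.035, 0.001, 0.001]
contact_force: [-2.8, -4.4, 5.0]
opening: 0.401
finger_force: 61.7
time: 16.32
eef_pos: [0.5605, 0.1424, 0.3022]
tcp_rot: [0.999, 0.035, 0.004, -0.001]
contact_force: [-0.2, 0.7, -1.9]
opening: 0.402
finger_force: 60.0
```

View pics/w6.png

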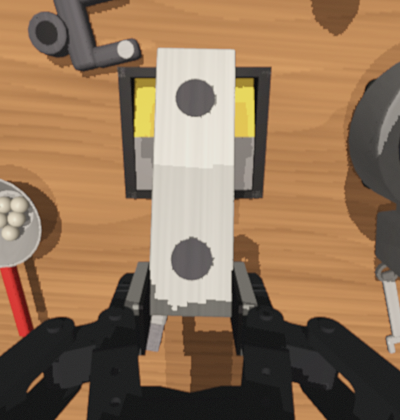

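```bash
python3 -m handwheel '[[[0.02,-0.0015,0.036,0,0],[0.02,-0.0015,0.036,0,0],[0.02,-0.0015,0.036,0,0],[0.02,-0.0015,0.036,0,0],[0.02,-0.0015,0.036,0,0],[0.02,-0.0015,0.036,0,0],[0.02,-0.0015,0.036,0,0],[0.02,-0.0015,0.036,0,0],[0.02,0,0,0,0],[0.02,0,0,0,0],[0.02,0,0,0.03,0],[0.02,0,0,0.03,0]]]'
python3 -m handwheel '[[[0.02,0,0,0.03,0],[0.02,0,0,0.03,0],[0.02,0,0,0.02,0],[0.02,0,0,0,0],[0.02,0,0,0,0],[0.052,0,0,0,0],[0.052,0,0,0,0],[0.052,0,0,0,0],[0.052,0,0,0,0]]]'
python3 -m handwheel '[[[0.052,0,0,-0.02,0],[0.052,0,0,-0.03,0],[0.052,0,0,-0.04,0],[0.052,0,0,-0.04,0],[0.052,0.01,-0.0336,-0.025,0],[0.052,0.01,-0.0336,0,0],[0.052,0,-0.0336,0,0],[0.052,0,-0.0336,0,0],[0.052,0,-0.0336,0,0],[0.052,0,-0.0336,0,0],[0.052,0,-0.0336,0,0],[0.052,0,-0.0336,0,0]]]'
python3 - <<'E'
from h import *
rep();A,B=cam("scene"),cam("side")
sc=viewer.read_camera("scene");sd=viewer.read_camera("side");cv2.imwrite("pics/sc7.png",sc);cv2.imwrite("pics/sd7.png",sd)
for n in("dipper_grip","dipper_cup","lid_grip"): print(n,pins(n,"scene"),pins(n,"side"))
cv2.imwrite("pics/v7.png",np.hstack([cv2.resize(sc[160:300,190:290],(300,420)),sd[:,100:560]]))
E
```

```text
time: 17.37
eef_pos: [0.568, -0.1454, 0.2375]
tcp_rot: [0.999, 0.035, 0.001, 0.0]
contact_force: [-0.2, -0.6, -2.5]
opening: 0.4
finger_force: 60.3
time: 18.12
eef_pos: [0.5684, -0.1466, 0.1594]
tcp_rot: [0.999, 0.035, 0.002, 0.001]
contact_force: [0.1, -0.0, 0.2]
opening: 0.609
finger_force: 0.0
time: 19.12
eef_pos: [0.5681, 0.1237, 0.3127]
tcp_rot: [0.999, 0.035, 0.001, -0.0]
contact_force: [0.1, 0.4, 0.0]
opening: 0.61
finger_force: 0.0
t 19.12 tcp [0.5681 0.1237 0.3127] yaw [-1.8e+02 -1.0e-01  4.0e+00] F [0.1 0.4 0. ] op 0.61 0.0 q [0.04 0.03 1.72 0.   1.39 1.54]
dipper_grip [([373.4, 173.0], 0.97)] [([305.0, 383.6], 0.77), ([134.1, 413.7], 0.69), ([338.7, 323.8], 0.28)]
dipper_cup [([387.8, 193.8], 0.84), ([431.4, 248.4], 0.75), ([322.0, 184.3], 0.45)] [([252.3, 375.8], 0.82), ([141.6, 361.1], 0.79)]
lid_grip [([163.3, 239.6], 0.86), ([394.3, 200.3], 0.42)] [([336.8, 146.1], 0.6), ([240.6, 385.3], 0.22)]
```

View pics/v7.png

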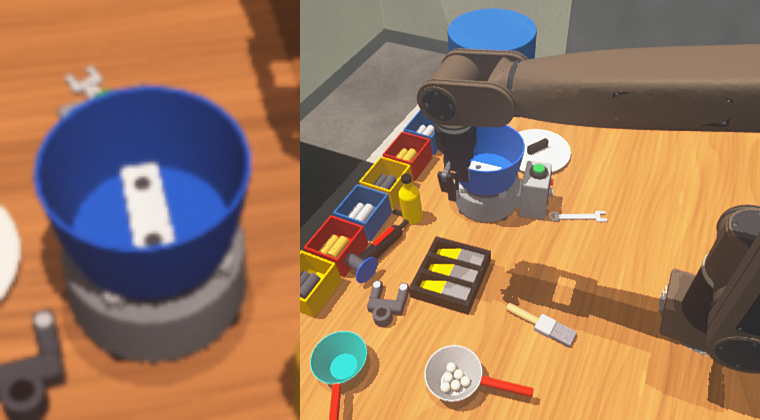

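```bash
python3 -m handwheel '[[[0.05,-0.016,-0.035,0,0],[0.05,-0.016,-0.035,0,0],[0.05,-0.016,-0.035,0,0],[0.05,-0.016,-0.035,0,0],[0.05,-0.016,-0.035,0,0],[0.05,-0.016,-0.035,0,0],[0.05,-0.016,-0.035,0,0],[0.05,0,0,0,-5.5],[0.05,0,0,0,0],[0.05,0,0,0,0],[0.05,0,0,0,0]]]'
python3 - <<'E'
from h import *
rep();W=cam("wrist");im=viewer.read_camera("wrist");cv2.imwrite("pics/w8.png",im)
m=((im[...,2]>150)&(im[...,1]<90)&(im[...,0]<90)).astype(np.uint8)
n,l,s,c=cv2.connectedComponentsWithStats(m)
for i in range(1,n):
    if s[i,4]>150:
        ys,xs=np.where(l==i);pts=np.array([at(W,(x,y),.055)[:2] for x,y in zip(xs,ys)])
        mu=pts.mean(0);w,v=np.linalg.eigh(np.cov((pts-mu).T));d=v[:,1];d=d*np.sign(d[0]);t=(pts-mu)@d
        print(s[i],"c",mu.round(4),"yaw",np.degrees(np.arctan2(d[1],d[0])).round(2),"ends",(mu+d*t.min()).round(4),(mu+d*t.max()).round(4))
for nme in("dipper_grip","dipper_cup"):
    a=pins(nme,"wrist");print(nme,a,[at(W,p[0],.046 if 'grip' in nme else .027) for p in a])
E
```

```text
time: 20.43
eef_pos: [0.4403, 0.3576, 0.3114]
tcp_rot: [0.997, 0.081, 0.0, 0.0]
contact_force: [0.1, -0.3, 0.2]
opening: 0.589
finger_force: 0.0
t 20.43 tcp [0.4403 0.3576 0.3114] yaw [180.   -0.    9.3] F [ 0.1 -0.3  0.2] op 0.589 0.0 q [ 0.5  -0.    1.75 -0.    1.39  1.91]
[270 183  13  79 841] c [0.3724 0.3651] yaw 8.66 ends [0.3149 0.3563] [0.4182 0.372 ]
dipper_grip [([275.8, 223.5], 0.87)] [array([0.3629, 0.3648, 0.046 ])]
dipper_cup [([276.5, 128.7], 0.84), ([278.6, 221.2], 0.65)] [array([0.4786, 0.3819, 0.027 ]), array([0.3594, 0.3613, 0.027 ])]
```

View pics/w8.png

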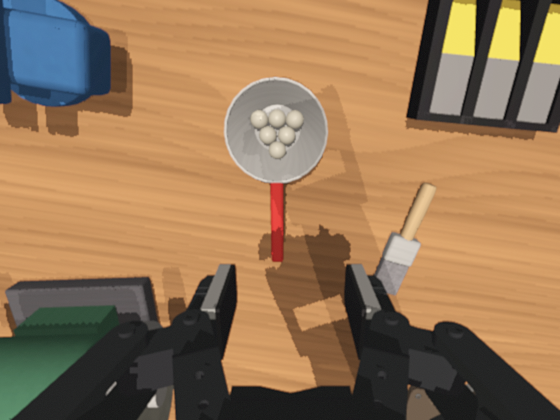

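```bash
python3 - <<'E'
from h import *
A=cam("scene")
for u in((383,112),(388,130),(410,145)): print(at(A,u,.0),at(A,u,.1),at(A,u,.15))
E
python3 -m handwheel '[[[0.04,-0.035,-0.0063,0,0.6],[0.04,-0.035,-0.0063,0,0],[0.04,-0.035,-0.0063,0,0],[0.04,0,0,0.04,0],[0.04,0,0,0.04,0],[0.04,0,0,0.04,0],[0.04,0,0,0.04,0],[0.04,0,0,0.03,0],[0.04,0,0,0,0],[0.04,0,0,0,0],[0.04,0,0,0,0]]]'
python3 - <<'E'
from h import *
rep()
im=viewer.read_camera("scene");cv2.imwrite("pics/v9.png",cv2.resize(im[60:260,300:500],(600,600)))
E
```

```text
[-0.0464  0.5553  0.    ] [0.0872 0.4884 0.1   ] [0.154  0.4549 0.15  ]
[0.0812 0.5329 0.    ] [0.2025 0.4681 0.1   ] [0.2632 0.4357 0.15  ]
[0.1901 0.588  0.    ] [0.301  0.5179 0.1   ] [0.3564 0.4829 0.15  ]
time: 21.5
eef_pos: [0.3344, 0.3614, 0.1236]
tcp_rot: [0.997, 0.077, 0.001, -0.001]
contact_force: [-0.4, 1.5, 0.8]
opening: 0.465
finger_force: 0.0
t 21.5 tcp [0.3344 0.3614 0.1236] yaw [-179.9   -0.2    8.8] F [-0.4  1.5  0.8] op 0.465 0.0 q [ 0.62 -0.    2.11 -0.    1.03  2.03]
```

View pics/v9.png

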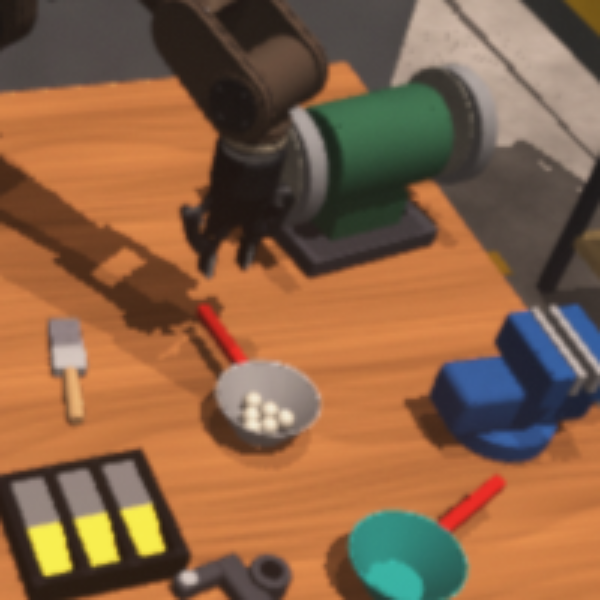

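```bash
python3 -m handwheel '[[[0.04,0,0.002,0.035,0],[0.04,0,0,0.03,0],[0.04,0,0,0.02,0],[0.04,0,0,0.008,0],[0.04,0,0,0.004,0],[0.04,0,0,0,0],[0.04,0,0,0,0]]]'
python3 -m handwheel '[[[0.02,0,0,0,0],[0.005,0,0,0,0],[0.005,0,0,0,0],[0.005,0,0,0,0],[0.005,0,0,0,0],[0.005,0,0,0,0]]]' 120
python3 -m handwheel '[[[0.005,0,0,-0.005,0],[0.005,0,0,-0.01,0],[0.005,0,0,-0.015,0],[0.005,0,0,-0.015,0],[0.005,0,0,-0.01,0],[0.005,0,0,-0.005,0],[0.005,0,0,0,0],[0.005,0,0,0,0]]]'
python3 - <<'E'
from h import *
rep()
im=viewer.read_camera("side");b=viewer.read_camera("wrist")
cv2.imwrite("pics/v10.png",np.hstack([im[250:420,180:430],b[0:170,150:400]]))
E
```

```text
time: 22.13
eef_pos: [0.3347, 0.36, 0.0265]
tcp_rot: [0.997, 0.078, 0.002, -0.001]
contact_force: [0.2, 0.7, 0.4]
opening: 0.471
finger_force: 0.0
time: 22.63
eef_pos: [0.3338, 0.3593, 0.0252]
tcp_rot: [0.997, 0.078, 0.001, -0.0]
contact_force: [-1.4, -1.9, 5.1]
opening: 0.16
finger_force: 117.2
time: 23.3
eef_pos: [0.3325, 0.3585, 0.084]
tcp_rot: [0.997, 0.078, -0.001, 0.0]
contact_force: [0.2, 0.3, -2.8]
opening: 0.17
finger_force: 117.1
t 23.3 tcp [0.3325 0.3585 0.084 ] yaw [1.8e+02 1.0e-01 8.9e+00] F [ 0.2  0.3 -2.8] op 0.17 117.12038040161133 q [0.61 0.06 2.13 0.   0.95 2.03]
```

View pics/v10.png

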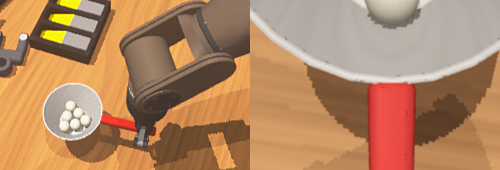

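```bash
python3 -m handwheel '[[[0.005,0,0,-0.01,0],[0.005,0,0,-0.02,0],[0.005,0,0,-0.03,0],[0.005,0,0,-0.03,0],[0.005,0,0,-0.03,0],[0.005,0,0,-0.03,0],[0.005,0,0,-0.03,0],[0.005,0,0,-0.03,0],[0.005,0,0,-0.03,0],[0.005,0,0,-0.03,0],[0.005,0,0,-0.02,0],[0.005,0,0,-0.01,0]]]'
python3 -m handwheel '[[[0.005,0.002,0.0075,0,0],[0.005,0.0033,0.015,0,0],[0.005,0.005,0.0225,0,0],[0.005,0.005,0.0225,0,0],[0.005,0.005,0.0225,0,0],[0.005,0.005,0.0225,0,0],[0.005,0.005,0.0225,0,0],[0.005,0.005,0.0225,0,0],[0.005,0.005,0.0225,0,0],[0.005,0.005,0.0225,0,0],[0.005,0.005,0.0225,0,0],[0.005,0.005,0.0225,0,0]]]'
python3 -m handwheel '[[[0.005,0.005,0.0225,0,0],[0.005,0.005,0.0225,0,0],[0.005,0.005,0.0225,0,0],[0.005,0.005,0.0225,0,0],[0.005,0.005,0.0225,0,0],[0.005,0.005,0.0225,0,0],[0.005,0.005,0.0225,0,0],[0.005,0.005,0.0225,0,0],[0.005,0.005,0.0225,0,0],[0.005,0.005,0.0225,0,0],[0.005,0.005,0.0225,0,0],[0.005,0.005,0.0225,0,0]]]'
python3 -m handwheel '[[[0.005,0.0033,0.015,0,0],[0.005,0.002,0.0075,0,0],[0.005,0,0,0,0],[0.005,0,0,0,0],[0.005,0,0,0,0],[0.005,0,0,0,0]]]'
python3 - <<'E'
from h import *
rep();A,B=cam("scene"),cam("side")
for n in("scene","side"): cv2.imwrite(f"pics/{n}11.png",viewer.read_camera(n))
for n in("dipper_cup","dipper_grip","bowl_rim"):
    a,b=pins(n,"scene"),pins(n,"side");print(n,a,b)
    for p in a[:2]:
        for q in b[:2]:
            t,e=tri(A,p[0],B,q[0]); 
            if e<20: print("  ",t,e)
E
```

```text
time: 24.4
eef_pos: [0.3336, 0.3592, 0.3886]
tcp_rot: [0.997, 0.078, 0.002, -0.001]
contact_force: [0.2, 0.3, -2.4]
opening: 0.162
finger_force: 117.3
time: 25.4
eef_pos: [0.4253, 0.121, 0.3816]
tcp_rot: [0.997, 0.077, -0.003, 0.0]
contact_force: [-0.3, -0.5, -3.1]
opening: 0.163
finger_force: 117.2
time: 26.4
eef_pos: [0.5261, -0.1363, 0.3813]
tcp_rot: [0.997, 0.077, -0.003, -0.001]
contact_force: [0.7, -0.4, -3.4]
opening: 0.167
finger_force: 117.2
time: 26.9
eef_pos: [0.5356, -0.1549, 0.3847]
tcp_rot: [0.997, 0.078, 0.0, -0.0]
contact_force: [0.5, -0.3, -3.5]
opening: 0.169
finger_force: 117.2
t 26.9 tcp [ 0.5356 -0.1549  0.3847] yaw [-180.   -0.    9.] F [ 0.5 -0.3 -3.5] op 0.169 117.23937749862671 q [-0.46 -0.05  1.67  0.    1.52  0.95]
dipper_cup [([238.2, 180.1], 0.91), ([431.9, 250.6], 0.7)] [([141.5, 361.1], 0.76), ([260.3, 80.6], 0.57)]
   [ 0.6805 -0.1292  0.3915] 1.2
   [0.717  0.4429 0.0272] 1.2
dipper_grip [([233.8, 212.8], 0.74), ([457.3, 231.3], 0.64), ([224.0, 144.8], 0.62)] [([133.3, 412.9], 0.86), ([307.5, 79.7], 0.6), ([187.7, 304.6], 0.44), ([337.0, 143.7], 0.34)]
   [0.6659 0.5459 0.0396] 3.6
bowl_rim [([237.6, 214.6], 0.88)] [([287.5, 144.9], 0.67), ([275.1, 88.1], 0.5)]
   [ 0.6209 -0.142   0.2046] 4.6
```

```bash
cat > cup.py <<'E'
from h import *
A,B=cam("scene"),cam("side");s=get_state()
a_=viewer.read_camera("scene");b_=viewer.read_camera("side")
G=np.array(s["eef_pos"])+[0,0,.019]
for p in pins("dipper_cup","scene")[:3]:
    for q in pins("dipper_cup","side")[:3]:
        t,e=tri(A,p[0],B,q[0])
        if e<15 and np.linalg.norm(t-G)<.22:
            d=t-G; yaw=R.from_quat(s["tcp_rot"]).as_euler('xyz')[2]; h=d[0]*np.cos(yaw)+d[1]*np.sin(yaw)
            print("cup",t,e,"tilt",np.degrees(np.arctan2(-d[2],h)-np.arctan2(19,148)).round(1),p[1],q[1])
rep()
E
python3 -m handwheel '[[[0.005,0,0,0,0],[0.005,0,0,0,0],[0.005,0,0,0,0]]]' 60
python3 cup.py
python3 -m handwheel '[[[0.005,0,0,0,0],[0.005,0,0,0,0],[0.005,0,0,0,0]]]' 35
python3 cup.py
python3 -m handwheel '[[[0.005,0,0,0,0],[0.005,0,0,0,0],[0.005,0,0,0,0],[0.005,0,0,0,0],[0.005,0,0,0,0],[0.005,0,0,0,0]]]' 20
python3 cup.py
```

```text
time: 27.55
eef_pos: [0.5358, -0.156, 0.3844]
tcp_rot: [0.997, 0.078, -0.0, -0.0]
contact_force: [0.1, 0.8, -3.2]
opening: 0.163
finger_force: 117.2
cup [ 0.6766 -0.132   0.3856] 1.6 tilt -0.2 0.57 0.75
t 27.85 tcp [ 0.5358 -0.156   0.3844] yaw [-180.     0.     8.9] F [-0.2  0.4 -3.5] op 0.16 117.2155773639679 q [-0.47 -0.05  1.67  0.    1.52  0.95]
time: 28.1
eef_pos: [0.5358, -0.156, 0.3844]
tcp_rot: [0.997, 0.078, -0.0, -0.0]
contact_force: [0.6, -0.9, -2.5]
opening: 0.167
finger_force: 117.2
cup [ 0.6769 -0.1298  0.3908] 4.4 tilt -2.3 0.58 0.67
t 28.35 tcp [ 0.5358 -0.156   0.3844] yaw [-180.     0.     8.9] F [-0.7 -0.3 -1.8] op 0.167 117.21404314041138 q [-0.47 -0.05  1.67 -0.    1.52  0.95]
time: 28.85
eef_pos: [0.5358, -0.156, 0.3845]
tcp_rot: [0.997, 0.078, 0.0, 0.0]
contact_force: [1.6, 1.0, -3.8]
opening: 0.164
finger_force: 117.2
cup [ 0.6764 -0.1326  0.3961] 3.3 tilt -4.4 0.91 0.61
t 29.1 tcp [ 0.5358 -0.156   0.3844] yaw [-180.     0.     8.9] F [ 0.2 -0.2 -3. ] op 0.168 117.20404028892517 q [-0.47 -0.05  1.67  0.    1.52  0.95]
```

```bash
python3 -m handwheel '[[[0.008,0,0,0,0],[0.008,0,0,0,0],[0.008,0,0,0,0]]]' 60
python3 cup.py
```

```text
time: 29.35
eef_pos: [0.5358, -0.156, 0.3845]
tcp_rot: [0.997, 0.078, -0.0, 0.0]
contact_force: [0.1, -0.3, -2.1]
opening: 0.161
finger_force: 117.2
cup [ 0.7047 -0.1657  0.364 ] 6.9 tilt 6.1 0.69 0.9
t 29.65 tcp [ 0.5358 -0.156   0.3844] yaw [-180.    -0.     8.9] F [-0.3 -0.5 -2.7] op 0.166 117.21562027931213 q [-0.47 -0.05  1.67  0.    1.52  0.95]
```

```bash
for i in 1; do python3 -m handwheel '[[[0.0135,0,0,0,0],[0.0135,0,0,0,0]]]' 20|grep -E "op|fing"
python3 -m handwheel '[[[0.0145,0,0,0,0],[0.0145,0,0,0,0]]]' 20|grep -E "op|fing"
python3 -m handwheel '[[[0.0155,0,0,0,0]]]' 20|grep -E "op|fing"; done
python3 cup.py
```

```text
opening: 0.168
finger_force: 117.2
opening: 0.174
finger_force: 74.9
opening: 0.183
finger_force: 25.1
cup [ 0.6721 -0.1274  0.3797] 2.8 tilt 2.4 0.93 0.93
t 30.32 tcp [ 0.5358 -0.156   0.3844] yaw [-180.    -0.     8.9] F [ 0.6  0.4 -3.3] op 0.188 26.744197010993958 q [-0.47 -0.05  1.67  0.    1.52  0.95]
```

```bash
python3 -m handwheel '[[[0.0157,0,0,0,0],[0.0157,0,0,0,0],[0.0157,0,0,0,0]]]' 20|grep -E "op|fing"
python3 cup.py
```

```text
opening: 0.182
finger_force: 17.1
cup [ 0.5425 -0.1538  0.2577] 0.2 tilt 79.9 0.76 0.59
t 30.87 tcp [ 0.536  -0.1561  0.3848] yaw [ 1.8e+02 -1.0e-01  8.9e+00] F [-0.6  0.7 -1. ] op 0.184 17.22294956445694 q [-0.47 -0.05  1.67  0.    1.52  0.95]
```

```bash
python3 -m handwheel '[[[0.0147,0,0,0,0],[0.0147,0,0,0,0],[0.0147,0,0,0,0]]]' 60|grep -E "op|fing"
python3 cup.py
python3 - <<'E'
from h import *
A,B=cam("scene"),cam("side")
for n in("scene","side"):
    im=viewer.read_camera(n);cv2.imwrite(f"pics/{n}12.png",im);C=cam(n)
    for k in range(1,7):
        r=pins(f"ball{k}_center",n)
        if k in(1,): print(n,[(p,at(C,p[0],.13)) for p in r])
    print(n,"mask",[(round(o["confidence"],2),(np.array(o["extent"])*[560,420,560,420]).round()) for o in viewer.outline_of(n,"ball1_center")][:8])
E
```

```text
opening: 0.181
finger_force: 37.7
cup [ 0.5436 -0.153   0.2633] 0.0 tilt 79.4 0.62 0.78
t 31.42 tcp [ 0.5358 -0.156   0.3845] yaw [180.   -0.    8.9] F [-0.2 -0.  -1.3] op 0.181 37.67702043056488 q [-0.47 -0.05  1.67 -0.    1.52  0.95]
scene []
scene mask []
side []
side mask []
```

Run:
```python
from h import *
A,B=cam("scene"),cam("side")
s0=cv2.imread("pics/side0.png"); print("ball cols",s0[368:390:4,248:268:4].reshape(-1,3).tolist())
W=cam("wrist");im=viewer.read_camera("wrist");cv2.imwrite("pics/w12.png",im)
for n,i in(("wrist",im),("scene",cv2.imread("pics/scene12.png")),("side",cv2.imread("pics/side12.png")),("side0",s0)):
    h=i.astype(int);m=((h.min(2)>150)&(h[...,2]-h[...,0]>8)&(h[...,2]-h[...,0]<60)).astype(np.uint8)
    k,l,s,c=cv2.connectedComponentsWithStats(m)
    print(n,[(c[j].round().astype(int).tolist(),int(s[j,4])) for j in range(1,k) if 5<s[j,4]<1500])
print("bowl in scene",proj(A,(.622,-.143,.12)),proj(A,(.622,-.143,.205)),"cup",proj(A,(.56,-.15,.258)),"wrist bowl",proj(W,(.622,-.143,.12)))
```

```text
ball cols [[227, 243, 247], [223, 240, 245], [115, 126, 137], [177, 187, 196], [182, 188, 199], [188, 217, 227], [112, 127, 140], [240, 248, 249], [226, 242, 246], [215, 224, 228], [239, 247, 247], [137, 158, 172], [219, 238, 245], [194, 222, 231], [201, 227, 237], [191, 220, 229], [121, 137, 149], [209, 231, 241], [131, 147, 161], [243, 247, 247], [199, 226, 236], [234, 248, 250], [236, 246, 247], [131, 149, 165], [199, 226, 236], [176, 204, 221], [174, 202, 220], [182, 209, 225], [100, 107, 119], [186, 195, 203]]
wrist [([290, 23], 149), ([243, 48], 211), ([295, 41], 8), ([303, 42], 9), ([298, 50], 36), ([308, 45], 6), ([351, 69], 215), ([230, 73], 215), ([304, 68], 10), ([332, 75], 212), ([428, 79], 138), ([299, 122], 135), ([250, 153], 6), ([329, 226], 55), ([65, 239], 497), ([319, 305], 9)]
scene [([4, 41], 9), ([449, 53], 7), ([451, 75], 491), ([470, 71], 460), ([401, 102], 49), ([378, 104], 7), ([37, 109], 7), ([48, 108], 6), ([26, 110], 7), ([3, 112], 7), ([391, 114], 9), ([50, 137], 6), ([60, 136], 8), ([30, 139], 8), ([40, 138], 8), ([18, 140], 7), ([49, 163], 7), ([486, 17
[... 961 characters left out ...]
76, 284], 30), ([256, 290], 290), ([203, 288], 23), ([356, 329], 539)]
side0 [([215, 112], 1000), ([368, 80], 11), ([299, 80], 9), ([295, 90], 9), ([364, 95], 29), ([226, 129], 98), ([335, 129], 9), ([334, 147], 82), ([338, 141], 22), ([360, 166], 21), ([342, 164], 109), ([322, 170], 6), ([338, 182], 174), ([264, 192], 107), ([161, 211], 190), ([402, 211], 6), ([382, 216], 115), ([246, 249], 19), ([258, 259], 48), ([273, 257], 18), ([238, 265], 22), ([250, 275], 52), ([265, 271], 11), ([266, 275], 8), ([176, 284], 30), ([256, 290], 308), ([203, 288], 20), ([533, 293], 41), ([356, 330], 533), ([225, 374], 6)]
bowl in scene [239.  233.2] [236.6 214.3] cup [230.4 185.3] wrist bowl [291.7  89.1]
```

Run:
```python
from h import *
W=cam("wrist")
im=cv2.imread("pics/w12.png")
for u in((290,23),(243,48),(351,69),(230,73),(332,75),(428,79),(299,122),(329,226),(298,50)):
    P=at(W,u,.125); print(u,P,"r",np.hypot(P[0]-.622,P[1]+.143).round(3), im[u[1],u[0]].tolist())
print(proj(W,(.56,-.153,.258)))
```

```text
(290, 23) [ 0.6863 -0.1311  0.125 ] r 0.065 [201, 220, 225]
(243, 48) [ 0.6549 -0.0849  0.125 ] r 0.067 [209, 226, 226]
(351, 69) [ 0.6524 -0.2038  0.125 ] r 0.068 [204, 223, 226]
(230, 73) [ 0.6279 -0.0736  0.125 ] r 0.07 [208, 226, 226]
(332, 75) [ 0.6432 -0.1845  0.125 ] r 0.047 [207, 226, 226]
(428, 79) [ 0.6554 -0.2898  0.125 ] r 0.151 [177, 185, 192]
(299, 122) [ 0.5881 -0.1568  0.125 ] r 0.037 [186, 205, 214]
(329, 226) [ 0.4678 -0.215   0.125 ] r 0.17 [156, 162, 167]
(298, 50) [ 0.6621 -0.1435  0.125 ] r 0.04 [216, 227, 226]
[292.7 170. ]
```

```bash
python3 -m handwheel '[[[0.0147,0.01,0,0,0],[0.0147,-0.01,0,0,0],[0.0147,0.01,0,0,0],[0.0147,-0.01,0,0,0],[0.0147,0,0,0,0],[0.0147,0,0,-0.02,0],[0.0147,0,0,-0.03,0],[0.0147,0,0,-0.01,0],[0.0147,0,0,0,0],[0.0147,0,0,0,0]]]'
python3 -m handwheel '[[[0.0147,-0.002,-0.01,0,0],[0.0147,-0.004,-0.02,0,0],[0.0147,-0.0055,-0.025,0,0],[0.0147,-0.0055,-0.025,0,0],[0.0147,-0.0055,-0.025,0,0],[0.0147,-0.0055,-0.025,0,0],[0.0147,-0.0055,-0.025,0,0],[0.0147,-0.004,-0.02,0,0],[0.0147,-0.002,-0.01,0,0],[0.0147,0,0,0,0],[0.0147,0,0,0,0]]]'
python3 cup.py
python3 - <<'E'
from h import *
W=cam("wrist");im=viewer.read_camera("wrist");cv2.imwrite("pics/w13.png",im)
h=im.astype(int);m=((h.min(2)>130)&(h[...,0]-h[...,2]<40)).astype(np.uint8)
def show(C,h,z=.13):
    k,l,s,c=cv2.connectedComponentsWithStats(((h.min(2)>120)&(h[...,0]-h[...,2]<40)).astype(np.uint8))
    for j in range(1,k):
        if s[j,4]>30:
            P=at(C,c[j],z)
            r=np.hypot(P[0]-.622,P[1]+.143)
            if r<.11: print(c[j].round(),s[j].tolist(),P,r.round(3),h[l==j].mean(0).round())
print("wrist");show(W,h)
A=cam("scene");h=viewer.read_camera("scene");cv2.imwrite("pics/sc13.png",h);print("scene");show(A,h.astype(int))
E
```

```text
time: 33.1
eef_pos: [0.536, -0.156, 0.4448]
tcp_rot: [0.997, 0.078, 0.001, 0.0]
contact_force: [0.1, 0.4, -2.9]
opening: 0.181
finger_force: 37.9
time: 34.02
eef_pos: [0.4679, 0.0208, 0.4434]
tcp_rot: [0.997, 0.078, -0.001, 0.0]
contact_force: [0.3, -0.1, -1.9]
opening: 0.181
finger_force: 37.9
cup [0.4797 0.0223 0.3231] 4.9 tilt 77.8 0.59 0.71
t 34.32 tcp [0.4685 0.0198 0.4441] yaw [-180.     0.     8.8] F [-0.1  0.6 -2.5] op 0.181 37.922630310058594 q [-0.17 -0.26  1.75 -0.    1.65  1.24]
wrist
[445.   1.] [438, 0, 15, 4, 48] [ 0.6784 -0.1299  0.13  ] 0.058 [145. 163. 172.]
[369.  36.] [360, 6, 24, 62, 367] [ 0.6289 -0.0504  0.13  ] 0.093 [147. 152. 157.]
[436.  62.] [411, 9, 52, 108, 3281] [ 0.6136 -0.1379  0.13  ] 0.01 [205. 215. 221.]
[401.  19.] [393, 10, 17, 18, 243] [ 0.6527 -0.0842  0.13  ] 0.066 [176. 194. 204.]
[486.  41.] [468, 30, 36, 24, 536] [ 0.6451 -0.191   0.13  ] 0.053 [173. 191. 200.]
[387.  42.] [379, 33, 16, 18, 236] [ 0.6262 -0.0726  0.13  ] 0.071 [180. 195. 204.]
scene
[238. 227.] [230, 214, 18, 28, 334] [ 0.6084 -0.1428  0.13  ] 0.014 [209. 213. 221.]
[267. 245.] [264, 238, 6, 13, 36] [ 0.6848 -0.0685  0.13  ] 0.097 [131. 135. 146.]
[248. 261.] [227, 253, 39, 14, 175] [ 0.7302 -0.1291  0.13  ] 0.109 [129. 133. 144.]
```

Run:
```python
from h import *
W=cam("wrist");im=cv2.imread("pics/w13.png");h=im.astype(int)
u=proj(W,(.588,-.157,.13));print(u)
d=h[...,2]-h[...,0]
for r in range(4,120,4): print(r,' '.join(f"{h[r,c].min():3d}/{d[r,c]:3d}" for c in range(404,476,4)))
```

```text
[444.6  86.2]
4  39/-85  43/-86  43/-86  41/-87  42/-84  50/-106  61/-122  49/-104  63/-28 100/ 25 117/ 28 111/ -8  68/-133  69/-130  67/-132  57/-122  38/-86  38/-87
8  38/-90  43/-86  43/-88  67/-125  71/-129  70/-130  69/-131  78/-92  38/-82  29/-87  31/-91  64/-135  67/-132  68/-130  68/-130  67/-132  67/-131  58/-123
12 196/ 32 140/-30  73/-129  74/-127  73/-128  72/-129 135/  0 200/ 17 217/ 16 217/ 15 211/ 17 218/ 18 212/ 11 214/  8  61/-137  67/-132  66/-131  65/-132
16 204/ 31 182/ 34  72/-130  74/-127  72/-129  71/-130 164/ 23 139/ 15 217/ 17 219/ 16 220/ 16 217/ 16 221/ 15 217/ 16 220/ 19  62/-136  67/-131  65/-132
20 199/ 29 171/ 34  72/-130  73/-128  71/-130  70/-132 212/ 18 182/ 15 217/ 16 218/ 16 221/ 16 216/ 15 220/ 16 218/ 16 221/ 15  65/-134  67/-131  65/-133
24 170/ 30 138/-27  74/-127  73/-128  71/-130  66/-128 215/ 16 217/ 16 218/ 16 217/ 16 222/ 16 217/ 15 220/ 15 218/ 16 214/ 11  68/-131  65/-133  66/-132
28 117/-25  72/-131  74/-127  72/-129  72/-129  78/-109 211/ 16 221/ 15 219/ 16 183/ 15 109/  8 168/ 15 220/ 16 219/ 16 149/-51  66/-132  66/-133  66/-133
32  
[... 2711 characters left out ...]
16/ 17  68/-129  67/-131  68/-130  66/-132  66/-131  67/-131  67/-132  42/-100
104  71/-129  71/-131 139/ 21 220/ 16 219/ 16 219/ 16 210/ 16 220/ 17 221/ 17 218/ 18  63/-136  66/-131  68/-130  66/-131  66/-132  68/-131  42/-101  38/-97
108  72/-129  70/-132 152/ 17 217/ 16 219/ 15 218/ 15 218/ 16 221/ 17 220/ 16 213/ 12  66/-132  68/-130  66/-131  67/-132  62/-124  38/-98  39/-98  38/-97
112  70/-130  70/-132 150/ 20 219/ 16 219/ 16 219/ 16 219/ 16 222/ 16 219/ 16 168/-31  68/-131  68/-131  67/-129  43/-105  40/-99  40/-97  38/-98  37/-98
116  36/-95  43/-107  42/-113  42/-105  54/-82  95/-36 111/-24 174/  7 195/ -1  88/-108  55/-120  39/-102  39/-100  39/-100  40/-99  39/-97  40/-96  38/-96
```

```bash
python3 -m handwheel '[[[0.0147,0.003,-0.01,0,0],[0.0147,0.006,-0.02,0,0],[0.0147,0.009,-0.03,0,0],[0.0147,0.009,-0.03,0,0],[0.0147,0.009,-0.03,0,0],[0.0147,0.009,-0.03,0,0],[0.0147,0.009,-0.03,0,0],[0.0147,0.009,-0.03,0,0],[0.0147,0.009,-0.03,0,0],[0.0147,0.009,-0.03,0,0],[0.0147,0.009,-0.03,0,0],[0.0147,0.009,-0.03,0,0]]]'
python3 -m handwheel '[[[0.0147,0.006,-0.02,0,0],[0.0147,0.003,-0.006,0,0],[0.0147,0,0,0.02,0],[0.0147,0,0,0.03,0],[0.0147,0,0,0.03,0],[0.0147,0,0,0.03,0],[0.0147,0,0,0.03,0],[0.0147,0,0,0.03,0],[0.0147,0,0,0.03,0],[0.0147,0,0,0.02,0],[0.0147,0,0,0.01,0],[0.0147,0,0,0,0]]]'
python3 cup.py
```

```text
time: 35.42
eef_pos: [0.5145, 0.3644, 0.4442]
tcp_rot: [0.997, 0.078, -0.0, -0.0]
contact_force: [0.1, -0.4, -1.8]
opening: 0.181
finger_force: 37.9
time: 36.42
eef_pos: [0.5182, 0.3882, 0.2108]
tcp_rot: [0.997, 0.077, -0.003, 0.001]
contact_force: [-1.2, -0.7, -2.6]
opening: 0.185
finger_force: 38.0
cup [0.5314 0.3892 0.0952] 2.2 tilt 77.1 0.7 0.87
t 36.72 tcp [0.5208 0.3896 0.2171] yaw [-179.9   -0.2    8.9] F [ 0.3 -0.9 -1.4] op 0.177 37.98056423664093 q [0.49 0.24 1.66 0.   1.24 1.9 ]
```

```bash
python3 -m handwheel '[[[0.0152,0,0,0.015,0],[0.0152,0,0,0.012,0],[0.0152,0,0,0.005,0],[0.0152,-0.014,0,0.006,0],[0.0152,-0.014,0,0.005,0],[0.0152,-0.015,0,0.008,0],[0.0152,-0.014,0,0.008,0],[0.0152,-0.015,0,0.006,0],[0.0152,-0.018,0,0.006,0],[0.0152,0,0,0,0],[0.0152,0,0,0,0]]]'
python3 cup.py
python3 -m handwheel '[[[0.0152,-0.014,0,0.008,0],[0.0152,-0.014,0,0.008,0],[0.0152,-0.012,0,0.01,0],[0.0152,-0.012,0,0.011,0],[0.0152,0,0,0,0],[0.0152,0,0,0,0]]]'
python3 cup.py
```

```text
time: 37.63
eef_pos: [0.4301, 0.3756, 0.1458]
tcp_rot: [0.997, 0.078, -0.0, -0.0]
contact_force: [-3.6, -0.8, 7.1]
opening: 0.181
finger_force: 36.7
t 37.88 tcp [0.4303 0.3757 0.1459] yaw [-1.8e+02  1.0e-01  8.9e+00] F [-4.8 -1.2  8.2] op 0.18 36.81756377220154 q [0.54 0.15 1.91 0.   1.09 1.95]
time: 38.38
eef_pos: [0.3784, 0.3677, 0.1073]
tcp_rot: [0.997, 0.078, -0.001, -0.001]
contact_force: [-2.0, 1.2, 1.2]
opening: 0.185
finger_force: 33.2
cup [0.4984 0.3804 0.0484] 6.3 tilt 25.6 0.93 0.55
t 38.63 tcp [0.3795 0.3674 0.1069] yaw [-180.     0.     8.9] F [-3.4  0.6  2.5] op 0.181 33.502623438835144 q [0.58 0.11 2.03 0.   1.   1.99]
```

```bash
python3 -m handwheel '[[[0.0152,-0.01,0,0.012,0],[0.0152,-0.01,0,0.012,0],[0.0152,-0.008,0,0.014,0],[0.0152,-0.007,0,0.014,0],[0.0152,-0.005,0,0.014,0],[0.0152,-0.004,0,0.01,0],[0.0152,0,0,0.003,0],[0.0152,0,0,0,0],[0.0152,0,0,0,0]]]'
python3 cup.py
python3 -m handwheel '[[[0.0152,0,0,0.002,0],[0.0152,0,0,0,0],[0.0152,0,0,0,0]]]'
```

```text
time: 39.38
eef_pos: [0.3362, 0.3602, 0.0275]
tcp_rot: [0.997, 0.077, -0.0, 0.0]
contact_force: [-0.5, 0.1, -0.6]
opening: 0.186
finger_force: 31.6
t 39.68 tcp [0.3363 0.3602 0.0276] yaw [-180.    -0.     8.9] F [-0.3  1.  -1.7] op 0.185 31.545522809028625 q [ 0.61  0.16  2.14 -0.    0.83  2.03]
time: 39.93
eef_pos: [0.3362, 0.3605, 0.0259]
tcp_rot: [0.997, 0.078, 0.0, -0.0]
contact_force: [-1.8, -0.9, 3.3]
opening: 0.178
finger_force: 32.2
```

```bash
python3 -m handwheel '[[[0.04,0,0,0,0],[0.04,0,0,0,0],[0.04,0,0,0,0],[0.04,0,0,-0.02,0],[0.04,0,0,-0.04,0],[0.04,0,0,-0.04,0],[0.04,0,0,-0.04,0],[0.04,0,0,-0.04,0],[0.04,0,0,-0.04,0],[0.04,0.04,0,-0.04,0],[0.04,0.04,0,-0.02,0],[0.04,0.03,0,0,0]]]'
python3 -m handwheel '[[[0.04,0,0,0,0],[0.04,0,0,0,0]]]'
python3 - <<'E'
from h import *
rep();A,B,W=cam("scene"),cam("side"),cam("wrist")
for n in("scene","side","wrist"): cv2.imwrite(f"pics/{n}14.png",viewer.read_camera(n))
for n,z in(("dipper_cup",.027),("dipper_grip",.046),("lid_grip",.037),("lid_seat",.016)):
    a,b,w=pins(n,"scene"),pins(n,"side"),pins(n,"wrist"); print(n,[(p[1],at(W,p[0],z)) for p in w[:2]])
    for p in a[:2]:
        for q in b[:2]:
            t,e=tri(A,p[0],B,q[0])
            if e<20: print("   ",t,e,p,q)
# lid handle: dark blob near lid in scene
im=cv2.imread("pics/scene14.png");m=(im.max(2)<60).astype(np.uint8);k,l,s,c=cv2.connectedComponentsWithStats(m)
for j in range(1,k):
    if s[j,4]>40 and 130<c[j,0]<195 and 220<c[j,1]<265:
        ys,xs=np.where(l==j);P=np.array([at(A,(x,y),.045)[:2] for x,y in zip(xs,ys)]);w,v=np.linalg.eigh(np.cov((P-P.mean(0)).T))
        print("handle",s[j],P.mean(0),np.degrees(np.arctan2(v[1,1],v[0,1])))
E
```

```text
time: 40.93
eef_pos: [0.4352, 0.3767, 0.3006]
tcp_rot: [0.997, 0.078, 0.006, -0.003]
contact_force: [-0.0, 0.7, 0.6]
opening: 0.465
finger_force: 0.0
time: 41.1
eef_pos: [0.4327, 0.375, 0.293]
tcp_rot: [0.997, 0.077, -0.0, 0.0]
contact_force: [-0.3, -0.1, 0.7]
opening: 0.465
finger_force: 0.0
t 41.1 tcp [0.4327 0.375  0.293 ] yaw [1.8e+02 1.0e-01 8.8e+00] F [-0.3 -0.1  0.7] op 0.465 0.0 q [ 0.54  0.02  1.76 -0.    1.36  1.95]
dipper_cup [(0.66, array([0.4811, 0.3832, 0.027 ]))]
    [0.7193 0.4407 0.0211] 6.6 ([430.1, 252.1], 0.89) ([140.6, 361.6], 0.86)
    [0.4785 0.3817 0.0358] 8.8 ([386.6, 195.4], 0.83) ([251.4, 376.9], 0.95)
dipper_grip [(0.75, array([0.3692, 0.3662, 0.046 ]))]
    [0.663  0.5477 0.0409] 8.2 ([458.3, 230.5], 0.93) ([135.0, 413.6], 0.83)
    [0.3651 0.363  0.057 ] 13.0 ([371.7, 169.1], 0.79) ([304.7, 386.2], 0.96)
lid_grip []
    [ 0.5484 -0.3741  0.042 ] 1.2 ([164.5, 240.0], 0.57) ([338.1, 146.1], 0.83)
lid_seat []
    [ 0.5566 -0.3903  0.0264] 7.0 ([160.9, 246.4], 0.96) ([337.6, 145.5], 0.72)
handle [152 237  21  14 136] [ 0.5627875  -0.38117206] 52.315446882068834
```

```bash
python3 -m handwheel '[[[0.05,0,0.038,0,0],[0.05,0,0.038,0,0],[0.05,0,0.038,0,0],[0.05,0,0.038,0,0],[0.05,0,0.038,0,0],[0.05,0,0.038,0,0],[0.05,0,0.038,0,0],[0.05,0,0.038,0,0],[0.05,0,0.038,0,0],[0.05,0,0.038,0,0],[0.05,0,0.038,0,0],[0.05,0,0.038,0,0]]]' >/dev/null
python3 -m handwheel '[[[0.05,0,0.038,0,0],[0.05,0,0.038,0,0],[0.05,0,0.038,0,0],[0.05,0,0.038,0,0],[0.05,0,0.038,0,0],[0.05,0,0.038,0,0],[0.05,0,0.038,0,0],[0.05,0,0.038,0,0],[0.05,0,0,0,-7],[0.05,0,0,0,-7],[0.05,0,0,0,-7],[0.05,0,0,0,-7]]]' >/dev/null
python3 -m handwheel '[[[0.05,0,0,0,-7],[0.05,0,0,0,-7],[0.05,0,0,0,0],[0.05,0,0,0,0],[0.05,0,0,0,0]]]' >/dev/null
cat > lid.py <<'E'
from h import *
rep();W=cam("wrist");im=viewer.read_camera("wrist");cv2.imwrite("pics/lid.png",im)
m0=((im.min(2)>170)&(im.max(2).astype(int)-im.min(2)<60)).astype(np.uint8)
k,l,s,c=cv2.connectedComponentsWithStats(m0);j=1+np.argmax(s[1:,4]);lid=(l==j).astype(np.uint8)
cs,_=cv2.findContours(lid,cv2.RETR_EXTERNAL,cv2.CHAIN_APPROX_NONE);cc=max(cs,key=len);hull=cv2.convexHull(cc)
print("disc bbox",s[j]);
P=np.array([at(W,p[0],.016)[:2] for p in cc if 3<p[0][0]<556 and 3<p[0][1]<416])
# robust circle, radius .104 known
from scipy.optimize import least_squares
r=least_squares(lambda q:np.hypot(P[:,0]-q[0],P[:,1]-q[1])-.104,P.mean(0),loss='soft_l1',f_scale=.002);print("disc centre",r.x.round(4),"resid",np.median(np.abs(r.fun)))
f=np.zeros_like(lid);cv2.fillPoly(f,[hull],1)
m=((im.max(2)<70)&(f>0)).astype(np.uint8);k,l,s,c=cv2.connectedComponentsWithStats(m)
for j in range(1,k):
    if s[j,4]>150:
        ys,xs=np.where(l==j);P=np.array([at(W,(x,y),.052)[:2] for x,y in zip(xs,ys)]);mu=P.mean(0);w,v=np.linalg.eigh(np.cov((P-mu).T));t=(P-mu)@v
        print("dark",s[j],mu.round(4),"yaw",np.degrees(np.arctan2(v[1,1],v[0,1])).round(1),"len,wid",np.ptp(t[:,1]).round(3),np.ptp(t[:,0]).round(3))
a=pins("lid_grip","wrist");print([(p,at(W,p[0],.037)) for p in a])
E
python3 lid.py
```

```text
t 44.27 tcp [ 0.5492 -0.3756  0.2935] yaw [-180.    -0.    50.7] F [ 0.2  0.5 -0.4] op 0.587 0.0 q [-0.75  0.23  1.54  0.    1.38 -0.07]
disc bbox [  225   113   161   155 17044]
disc centre [ 0.5394 -0.4189] resid 0.0027829261669970254
dark [296 169  18  61 787] [ 0.5404 -0.413 ] yaw 56.3 len,wid 0.074 0.016
[(([305.7, 201.0], 0.89), array([ 0.5368, -0.4193,  0.037 ]))]
```

```bash
python3 - <<'E'
from h import *
A,B,W=cam("scene"),cam("side"),cam("wrist")
for n in("scene","side"): cv2.imwrite(f"pics/{n}15.png",viewer.read_camera(n))
for n in("lid_grip","lid_seat","dipper_cup"):
    a,b=pins(n,"scene"),pins(n,"side"); print(n,a,b)
    for p in a[:2]:
        for q in b[:2]:
            t,e=tri(A,p[0],B,q[0])
            if e<20: print("   ",t,e)
E
sed -i 's/.052)\[:2\]/.046)[:2]/' lid.py; python3 lid.py
```

```text
lid_grip [([151.5, 242.7], 0.69)] [([345.0, 142.9], 0.86), ([290.4, 152.3], 0.28)]
    [ 0.5386 -0.4177  0.0242] 0.3
lid_seat [([151.5, 246.1], 0.78)] [([348.9, 146.5], 0.61), ([344.8, 139.5], 0.48)]
    [ 0.5299 -0.4267  0.0012] 9.0
    [ 0.5464 -0.4222  0.0258] 14.5
dipper_cup [([428.5, 248.7], 0.95), ([391.1, 194.7], 0.58), ([294.6, 295.3], 0.21)] [([140.3, 359.5], 0.91), ([250.8, 379.1], 0.88)]
    [0.7151 0.4376 0.0322] 13.6
    [0.4791 0.3922 0.0412] 0.5
t 44.77 tcp [ 0.5492 -0.3756  0.2936] yaw [180.   -0.   50.9] F [ 0.7 -0.  -0.3] op 0.583 0.0 q [-0.75  0.23  1.54  0.    1.38 -0.07]
disc bbox [  225   113   161   155 17047]
disc centre [ 0.5393 -0.4189] resid 0.002753622019814314
dark [296 169  18  61 789] [ 0.5395 -0.4145] yaw 56.3 len,wid 0.076 0.016
[(([307.6, 201.1], 0.73), array([ 0.5387, -0.4209,  0.037 ]))]
```

```bash
python3 -m handwheel '[[[0.045,-0.0384,0.0183,0,0],[0.045,0,0,0.035,-5.4],[0.045,0,0,0.035,0],[0.045,0,0,0.035,0],[0.045,0,0,0.035,0],[0.045,0,0,0.035,0],[0.045,0,0,0.035,0],[0.045,0,0,0.02,0],[0.045,0,0,0,0],[0.045,0,0,0,0],[0.045,0,0,0,0]]]'
python3 - <<'E'
from h import *
rep();W=cam("wrist");im=viewer.read_camera("wrist");cv2.imwrite("pics/lid2.png",im)
m=(im.max(2)<70).astype(np.uint8);k,l,s,c=cv2.connectedComponentsWithStats(m)
for j in range(1,k):
    if s[j,4]>300: print(s[j],c[j].round(),at(W,c[j],.046))
print("expect handle corners",[proj(W,np.array([.5393,-.417,.046])+R.from_euler('z',56.3,degrees=True).apply([a,b,0])) for a,b in((.0375,.009),(.0375,-.009),(-.0375,-.009),(-.0375,.009))])
E
```

```text
time: 45.78
eef_pos: [0.5404, -0.4172, 0.0657]
tcp_rot: [0.882, 0.472, 0.0, 0.002]
contact_force: [-0.5, 0.5, 0.4]
opening: 0.522
finger_force: 0.0
t 45.78 tcp [ 0.5404 -0.4172  0.0657] yaw [179.8   0.   56.3] F [-0.5  0.5  0.4] op 0.522 0.0 q [-0.81  0.47  1.66  0.    1.01 -0.22]
[ 271  186   34  136 4353] [288. 252.] [ 0.5411 -0.4126  0.046 ]
[   15   263   545   157 44386] [328. 366.] [ 0.5192 -0.4881  0.046 ]
expect handle corners [array([271.2, 192.1]), array([307.6, 192. ]), array([305.5, 319.9]), array([273.7, 319.9])]
```

```bash
python3 -m handwheel '[[[0.045,0,0,0.02,0],[0.045,0,0,0.015,0],[0.045,0,0,0.008,0],[0.045,0,0,0.0035,0],[0.045,0,0,0,0],[0.03,0,0,0,0],[0.01,0,0,0,0],[0.01,0,0,0,0],[0.01,0,0,0,0],[0.01,0,0,0,0],[0.01,0,0,0,0]]]' 90
python3 -m handwheel '[[[0.01,0,0,-0.01,0],[0.01,0,0,-0.02,0],[0.01,0,0,-0.03,0],[0.01,0,0,-0.03,0],[0.01,0,0,-0.03,0],[0.01,0,0,-0.03,0],[0.01,0,0,-0.03,0],[0.01,0,0,-0.03,0],[0.01,0,0,-0.03,0],[0.01,0,0,-0.02,0],[0.01,0,0,0,0],[0.01,0,0,0,0]]]'
cat > held.py <<'E'
from h import *
from scipy.optimize import least_squares
rep();W=cam("wrist");s=get_state();im=viewer.read_camera("wrist");cv2.imwrite("pics/lid3.png",im)
m0=((im.min(2)>150)&(im.max(2).astype(int)-im.min(2)<60)).astype(np.uint8)
k,l,st,c=cv2.connectedComponentsWithStats(m0);j=1+np.argmax(st[1:,4]);lid=(l==j).astype(np.uint8)
cs,_=cv2.findContours(lid,cv2.RETR_EXTERNAL,cv2.CHAIN_APPROX_NONE);cc=max(cs,key=len)[:,0]
hull=cv2.convexHull(cc)[:,0]; print("bbox",st[j])
tz=s["eef_pos"][2]
z=tz-.003   # disc upper face: TCP .019 over face .016
sel=np.array([p for p in hull if 4<p[0]<555 and 4<p[1]<415 and p[1]<230])
P=np.array([at(W,p,z)[:2] for p in sel])
r=least_squares(lambda q:np.hypot(P[:,0]-q[0],P[:,1]-q[1])-.104,P.mean(0),loss='soft_l1',f_scale=.002)
d=r.x-np.array(s["eef_pos"][:2]);yaw=R.from_quat(s["tcp_rot"]).as_euler('xyz')[2]
print("n",len(P),"disc",r.x.round(4),"res",np.median(np.abs(r.fun)).round(4),"off tool",(np.array([[np.cos(yaw),np.sin(yaw)],[np.sin(yaw),-np.cos(yaw)]])@d).round(4))
E
python3 held.py
```

```text
time: 46.75
eef_pos: [0.5401, -0.4168, 0.0183]
tcp_rot: [0.882, 0.472, 0.0, 0.001]
contact_force: [0.9, -0.3, 3.5]
opening: 0.193
finger_force: 88.7
time: 47.75
eef_pos: [0.5394, -0.4161, 0.2777]
tcp_rot: [0.882, 0.472, 0.0, 0.001]
contact_force: [-0.1, -0.4, -3.3]
opening: 0.196
finger_force: 88.2
t 47.75 tcp [ 0.5394 -0.4161  0.2777] yaw [179.9   0.   56.3] F [-0.1 -0.4 -3.3] op 0.196 88.18271398544312 q [-0.81  0.27  1.51 -0.    1.36 -0.22]
bbox [   74    48   434   310 81078]
n 37 disc [ 0.5367 -0.4195] res 0.0003 off tool [-0.0044 -0.0003]
```

Run:
```python
from h import *
from scipy.optimize import least_squares
p=viewer.camera_params("wrist");f=210/np.tan(np.radians(p["fov_y"])/2)
def wc(pos,yaw):
    T=np.eye(4);T[:3,:3]=(R.from_euler('z',yaw,degrees=True)*R.from_euler('x',180,degrees=True)).as_matrix();T[:3,3]=pos
    return p,f,T@np.array(p["hand_eye"])
L=[("w4",wc([.5671,-.1437,.2928],4)),("w5r",wc([.5606,.0188,.3024],4)),("w12",wc([.5358,-.156,.3845],8.9)),("w13",wc([.4685,.0198,.4441],8.8)),("scene15",cam("scene")),("sc7",cam("scene")),("sd7",cam("side"))]
for n,C in L:
    im=cv2.imread(f"pics/{n}.png").astype(int)
    m=((im[...,0]>im[...,2]*1.6+20)&(im[...,0]>70)&(im[...,0]>im[...,1]*1.25)).astype(np.uint8)
    u0=proj(C,(.622,-.143,.205)); 
    k,l,s,c=cv2.connectedComponentsWithStats(m); 
    d=[s[j,4]/(50+np.hypot(*(c[j]-u0))) if j else 0 for j in range(k)];j=int(np.argmax(d))
    cc=max(cv2.findContours((l==j).astype(np.uint8),cv2.RETR_EXTERNAL,cv2.CHAIN_APPROX_NONE)[0],key=len)
    h=[q for q in cc[:,0] if 3<q[0]<556 and 3<q[1]<416]
    P=np.array([at(C,q,.205)[:2] for q in h])
    P=P[np.abs(np.hypot(P[:,0]-.622,P[:,1]+.143)-.1)<.012]
    if len(P)<20: print(n,"few",len(P));continue
    r=least_squares(lambda q:np.hypot(P[:,0]-q[0],P[:,1]-q[1])-.1,[.622,-.143],loss='soft_l1',f_scale=.001)
    a=np.degrees(np.arctan2(P[:,1]-r.x[1],P[:,0]-r.x[0]))
    print(n,len(P),r.x.round(4),np.median(np.abs(r.fun)).round(4),"span",np.histogram(a,8,(-180,180))[0])
```

```text
w4 590 [ 0.6242 -0.1429] 0.0015 span [ 60  96 119  26   6 115 102  66]
w5r 388 [ 0.6237 -0.1403] 0.0011 span [ 67   0   0   0  28 112  97  84]
w12 335 [ 0.6232 -0.1425] 0.0019 span [ 0 65 92 11  0 65 84 18]
w13 283 [ 0.6236 -0.1409] 0.0005 span [70 52  0  0  0 26 77 58]
scene15 147 [ 0.6256 -0.1414] 0.0018 span [24 20 21 11  6 22 18 25]
sc7 151 [ 0.6256 -0.1409] 0.0021 span [24 20 20 18  4 22 18 25]
sd7 118 [ 0.6252 -0.1407] 0.0017 span [20 18  0  0  0  1 53 26]
```

```bash
python3 -m handwheel '[[[0.01,0.014,-0.0041,0,0],[0.01,0.028,-0.0082,0,0],[0.01,0.028,-0.0082,0,0],[0.01,0.028,-0.0082,0,0],[0.01,0.028,-0.0082,0,0],[0.01,0.028,-0.0082,0,0],[0.01,0.028,-0.0082,0,0],[0.01,0.028,-0.0082,0,0],[0.01,0.028,-0.0082,0,0],[0.01,0.028,-0.0082,0,0],[0.01,0.014,-0.0041,0,0],[0.01,0,0,0,0]]]'>/dev/null
python3 -m handwheel '[[[0.01,0,0,0.03,0],[0.01,0,0,0,0],[0.01,0,0,0,0],[0.01,0,0,0,0]]]'
python3 held.py
python3 - <<'E'
from h import *
A,B=cam("scene"),cam("side")
for n in("scene","side"): cv2.imwrite(f"pics/{n}16.png",viewer.read_camera(n))
for p in pins("lid_grip","scene")[:2]:
    for q in pins("lid_grip","side")[:2]: print(tri(A,p[0],B,q[0]),p[1],q[1])
E
```

```text
time: 49.13
eef_pos: [0.626, -0.1383, 0.2465]
tcp_rot: [0.882, 0.471, -0.001, -0.001]
contact_force: [-0.0, 0.5, -2.6]
opening: 0.195
finger_force: 88.1
t 49.13 tcp [ 0.626  -0.1383  0.2465] yaw [-179.9    0.    56.2] F [-0.   0.5 -2.6] op 0.195 88.07583332061768 q [-0.38  0.2   1.65 -0.    1.29  0.21]
bbox [   80    48   429   310 53038]
n 37 disc [ 0.6231 -0.1414] res 0.0002 off tool [-0.0042 -0.0007]
(array([ 0.6241, -0.1403,  0.2612]), np.float64(6.3)) 0.78 0.73
(array([ 0.5794, -0.1178,  0.1793]), np.float64(56.8)) 0.78 0.16
```

```bash
python3 -m handwheel '[[[0.01,0.0005,0,0.008,0],[0.01,0,0,0.008,0],[0.01,0,0,0.005,0],[0.01,0,0,0.004,0],[0.01,0,0,0.003,0],[0.01,0,0,0,0],[0.01,0,0,0,0]]]'
python3 -m handwheel '[[[0.01,0,0,0.002,0],[0.01,0,0,0.002,0],[0.01,0,0,0.001,0],[0.01,0,0,0,0],[0.01,0,0,0,0]]]'
```

```text
time: 49.97
eef_pos: [0.6267, -0.1372, 0.2187]
tcp_rot: [0.882, 0.472, -0.0, -0.0]
contact_force: [-0.0, -0.2, -1.1]
opening: 0.195
finger_force: 88.2
time: 50.38
eef_pos: [0.6268, -0.1373, 0.2141]
tcp_rot: [0.882, 0.472, 0.0, 0.0]
contact_force: [0.4, 0.2, -3.0]
opening: 0.196
finger_force: 88.5
```

```bash
python3 -m handwheel '[[[0.01,0,0,0.001,0],[0.01,0,0,0,0],[0.01,0,0,0,0]]]'
python3 -m handwheel '[[[0.01,0,0,0.001,0],[0.01,0,0,0,0],[0.01,0,0,0,0]]]'
python3 -m handwheel '[[[0.01,0,0,0.001,0],[0.01,0,0,0,0],[0.01,0,0,0,0]]]'
```

```text
time: 50.63
eef_pos: [0.6269, -0.1373, 0.214]
tcp_rot: [0.882, 0.472, 0.0, 0.0]
contact_force: [-2.5, 0.9, 2.1]
opening: 0.193
finger_force: 89.0
time: 50.88
eef_pos: [0.6269, -0.1373, 0.2139]
tcp_rot: [0.882, 0.472, 0.0, 0.0]
contact_force: [-3.8, 1.5, 5.3]
opening: 0.196
finger_force: 89.4
time: 51.13
eef_pos: [0.6269, -0.1373, 0.214]
tcp_rot: [0.882, 0.472, 0.0, 0.0]
contact_force: [-5.3, 2.0, 8.6]
opening: 0.194
finger_force: 89.8
```

```bash
python3 -m handwheel '[[[0.04,0,0,-0.001,0],[0.04,0,0,-0.001,0],[0.04,0,0,0,0],[0.04,0,0,0,0],[0.04,0,0,-0.02,0],[0.04,0,0,-0.04,0],[0.04,0,0,-0.04,0],[0.04,0,0,-0.02,0],[0.04,0,0,0,0],[0.04,0,0,0,0],[0.04,0,0,0,0]]]'
python3 - <<'E'
from h import *
from scipy.optimize import least_squares
rep();A,B,W=cam("scene"),cam("side"),cam("wrist")
I={n:viewer.read_camera(n) for n in("scene","side","wrist")}
for n,C in(("scene",A),("side",B),("wrist",W)):
    im=I[n];cv2.imwrite(f"pics/{n}17.png",im);h=im.astype(int)
    m0=((im.min(2)>150)&(h.max(2)-h.min(2)<60)).astype(np.uint8);k,l,st,c=cv2.connectedComponentsWithStats(m0)
    u=proj(C,(.624,-.1415,.211));d=[st[j,4]/(30+np.hypot(*(c[j]-u))) if j else 0 for j in range(k)];j=int(np.argmax(d))
    cc=max(cv2.findContours((l==j).astype(np.uint8),cv2.RETR_EXTERNAL,cv2.CHAIN_APPROX_NONE)[0],key=len)[:,0]
    q=[x for x in cv2.convexHull(cc)[:,0] if 3<x[0]<556 and 3<x[1]<416]
    P=np.array([at(C,x,.211)[:2] for x in q])
    r=least_squares(lambda v:np.hypot(P[:,0]-v[0],P[:,1]-v[1])-v[2],[.624,-.1415,.104],loss='soft_l1',f_scale=.002);print(n,"disc",r.x.round(4),np.abs(r.fun).mean().round(4),st[j])
    g=((h[...,1]>h[...,2]*1.6)&(h[...,1]>h[...,0]*1.5)&(h[...,1]>70)).astype(np.uint8);k,l,st,c=cv2.connectedComponentsWithStats(g)
    for j in range(1,k):
        if st[j,4]>30: print("   green",c[j].round(1),st[j],at(C,c[j],.146))
    print("   start",[(p[1],at(C,p[0],.148)) for p in pins("start_top",n)])
for p in pins("lid_grip","scene")[:1]:
    for q in pins("lid_grip","side")[:1]: print(tri(A,p[0],B,q[0]),p[1],q[1])
E
```

```text
time: 52.05
eef_pos: [0.6263, -0.1371, 0.3312]
tcp_rot: [0.882, 0.472, -0.001, -0.001]
contact_force: [1.0, 0.1, -0.7]
opening: 0.47
finger_force: 0.0
t 52.05 tcp [ 0.6263 -0.1371  0.3312] yaw [-179.9    0.    56.3] F [ 1.   0.1 -0.7] op 0.47 0.0 q [-0.37  0.16  1.55  0.    1.44  0.21]
scene disc [ 0.6254 -0.1386  0.1031] 0.0003 [ 201  187   75   58 2723]
   start []
side disc [ 0.627  -0.1405  0.1038] 0.0006 [ 245  119   80   53 2703]
   green [338.8 167.7] [333 165  12   7  61] [ 0.4867 -0.1746  0.146 ]
   start [(0.66, array([ 0.4878, -0.1843,  0.148 ]))]
wrist disc [ 0.6252 -0.1405  0.1039] 0.0002 [  165    68   257   248 39763]
   green [194.6 281.7] [185 268  24  24 332] [ 0.4761 -0.1714  0.146 ]
   start [(0.65, array([ 0.4799, -0.1732,  0.148 ]))]
(array([ 0.6245, -0.132 ,  0.238 ]), np.float64(2.8)) 0.88 0.58
```

```bash
python3 -m handwheel '[[[0,-0.028,-0.0265,0,0],[0,-0.028,-0.0265,0,0],[0,-0.028,-0.0265,0,0],[0,-0.028,-0.0265,0,0],[0,0,0,0,6.5],[0,0,0,0,6.5],[0,0,0,0,6.5],[0,0,0,0,6.5],[0,0,0,0,6.5],[0,0,0,0,6.5],[0,0,0,0,6.5],[0,0,0,0,0]]]'
python3 -m handwheel '[[[0,0,0,0.03,0],[0,0,0,0.03,0],[0,0,0,0,0],[0,0,0,0,0],[0,0,0,0,0]]]'
python3 - <<'E'
from h import *
rep();W=cam("wrist");im=viewer.read_camera("wrist");cv2.imwrite("pics/b18.png",im);h=im.astype(int)
g=((h[...,1]>h[...,2]*1.6)&(h[...,1]>h[...,0]*1.5)&(h[...,1]>70)).astype(np.uint8);k,l,st,c=cv2.connectedComponentsWithStats(g)
for j in range(1,k):
    if st[j,4]>30: print("green",c[j].round(1),st[j],at(W,c[j],.146))
P=cv2.connectedComponentsWithStats(g);print([(p[1],at(W,p[0],.148)) for p in pins("start_top","wrist")])
E
```

```text
time: 53.45
eef_pos: [0.4764, -0.1716, 0.3331]
tcp_rot: [0.996, 0.093, 0.0, 0.0]
contact_force: [-0.3, -0.0, 0.5]
opening: 0.0
finger_force: 0.0
time: 53.87
eef_pos: [0.477, -0.1719, 0.2746]
tcp_rot: [0.996, 0.095, 0.001, 0.001]
contact_force: [0.0, -0.4, 0.8]
opening: 0.002
finger_force: 0.0
t 53.87 tcp [ 0.477  -0.1719  0.2746] yaw [ 1.799e+02 -1.000e-01  1.090e+01] F [ 0.  -0.4  0.8] op 0.002 0.0 q [-0.55 -0.12  1.93  0.    1.33  0.83]
green [290.  190.3] [ 271  171   39   40 1204] [ 0.4837 -0.1694  0.146 ]
[(0.79, array([ 0.4794, -0.1712,  0.148 ]))]
```

```bash
python3 -m handwheel '[[[0,0.0071,-0.0012,0.035,0],[0,0,0,0.035,0],[0,0,0,0.03,0],[0,0,0,0.015,0],[0,0,0,0.006,0],[0,0,0,0,0],[0,0,0,0,0]]]'
python3 -m handwheel '[[[0,0,0,0.003,0],[0,0,0,0.003,0],[0,0,0,0.003,0],[0,0,0,0,0],[0,0,0,0,0]]]'
python3 -m handwheel '[[[0,0,0,0.002,0],[0,0,0,0,0],[0,0,0,0,0]]]'
```

```text
time: 54.55
eef_pos: [0.4845, -0.1699, 0.1541]
tcp_rot: [0.996, 0.094, 0.001, 0.001]
contact_force: [1.9, -1.7, -0.5]
opening: 0.001
finger_force: 0.0
time: 54.97
eef_pos: [0.4852, -0.1702, 0.146]
tcp_rot: [0.996, 0.094, 0.002, 0.002]
contact_force: [0.2, 0.1, 8.0]
opening: 0.002
finger_force: 3.8
time: 55.22
eef_pos: [0.4852, -0.1703, 0.1459]
tcp_rot: [0.996, 0.094, 0.002, 0.002]
contact_force: [-3.7, 1.9, 15.5]
opening: -0.003
finger_force: 7.8
```

```bash
python3 -m handwheel '[[[0,0,0,0.002,0],[0,0,0,0,0],[0,0,0,0,0]]]'
python3 -m handwheel '[[[0,0,0,-0.004,0],[0,0,0,-0.001,0],[0,0,0,0,0],[0,0,0,0,0]]]'
python3 -m handwheel '[[[0,0,0,-0.001,0],[0,0,0,0,0],[0,0,0,0,0]]]'
python3 -m handwheel '[[[0,0,0,-0.001,0],[0,0,0,0,0],[0,0,0,0,0]]]'
python3 -m handwheel '[[[0,0,0,-0.002,0],[0,0,0,0,0],[0,0,0,0,0]]]'
```

```text
time: 55.47
eef_pos: [0.4853, -0.1703, 0.1457]
tcp_rot: [0.996, 0.094, 0.002, 0.002]
contact_force: [-7.5, 2.8, 23.8]
opening: 0.002
finger_force: 11.9
time: 55.8
eef_pos: [0.4851, -0.1702, 0.146]
tcp_rot: [0.996, 0.094, 0.003, 0.002]
contact_force: [2.4, -1.3, 8.3]
opening: 0.0
finger_force: 4.2
time: 56.05
eef_pos: [0.4844, -0.1699, 0.146]
tcp_rot: [0.996, 0.094, 0.002, 0.001]
contact_force: [3.0, -2.6, 6.2]
opening: -0.0
finger_force: 3.1
time: 56.3
eef_pos: [0.4835, -0.1694, 0.1462]
tcp_rot: [0.996, 0.094, 0.0, 0.0]
contact_force: [2.3, -1.5, 4.1]
opening: -0.002
finger_force: 2.3
time: 56.55
eef_pos: [0.4829, -0.169, 0.1478]
tcp_rot: [0.996, 0.094, -0.0, -0.0]
contact_force: [2.3, -1.9, 4.1]
opening: -0.003
finger_force: 1.9
```

```bash
python3 -m handwheel '[[[0,0,0,-0.01,0],[0,0,0,-0.03,0],[0,0,0,-0.04,0],[0,0,0,-0.04,0],[0,0,0,-0.04,0],[0,0,0,0,0],[0,0,0,0,0],[0,0,0,0,0]]]'
python3 - <<'E'
from h import *
rep();A,B,W=cam("scene"),cam("side"),cam("wrist")
for n in("scene","side","wrist"): cv2.imwrite(f"pics/{n}19.png",viewer.read_camera(n))
for n in("lid_grip","dipper_cup","dipper_grip","yoke1","oil","wirebrush","spanner"):
    for p in pins(n,"scene")[:2]:
        for q in pins(n,"side")[:2]:
            t,e=tri(A,p[0],B,q[0])
            if e<15: print(n,t,e)
im=cv2.imread("pics/scene19.png");h=im.astype(int)
from scipy.optimize import least_squares
m0=((im.min(2)>150)&(h.max(2)-h.min(2)<60)).astype(np.uint8);k,l,st,c=cv2.connectedComponentsWithStats(m0)
u=proj(A,(.624,-.1415,.211));d=[st[j,4]/(30+np.hypot(*(c[j]-u))) if j else 0 for j in range(k)];j=int(np.argmax(d))
P=np.array([at(A,x,.211)[:2] for x in cv2.convexHull(max(cv2.findContours((l==j).astype(np.uint8),0,cv2.CHAIN_APPROX_NONE)[0],key=len))[:,0]])
r=least_squares(lambda v:np.hypot(P[:,0]-v[0],P[:,1]-v[1])-v[2],[.624,-.1415,.104],loss='soft_l1',f_scale=.002);print("disc",r.x.round(4),np.abs(r.fun).mean())
E
```

```text
time: 57.22
eef_pos: [0.4819, -0.1682, 0.3064]
tcp_rot: [0.996, 0.094, -0.002, -0.001]
contact_force: [0.5, 0.1, -0.6]
opening: -0.001
finger_force: 0.0
t 57.22 tcp [ 0.4819 -0.1682  0.3064] yaw [-179.8    0.2   10.8] F [ 0.5  0.1 -0.6] op -0.001 0.0 q [-0.53 -0.13  1.88  0.    1.39  0.85]
lid_grip [ 0.6271 -0.138   0.2302] 1.4
dipper_cup [0.4821 0.3808 0.035 ] 4.8
dipper_cup [0.7113 0.4433 0.0335] 8.3
dipper_grip [0.6619 0.5477 0.0426] 0.2
yoke1 [0.7017 0.2761 0.0085] 5.0
oil [ 0.7873 -0.0052  0.0061] 4.2
wirebrush [0.3632 0.1878 0.0231] 6.0
spanner [ 0.3664 -0.1741  0.0023] 0.9
disc [ 0.6252 -0.1387  0.1032] 0.00040098966455134693
```

All in place; handing in.

```bash
python3 -c "
from h import *
print(sign_off())"
```

```text
the job is handed in; nothing more can be done
None
```

I handed the job in after about 57 s of robot time: both plates (plate3 was absent) and all six balls are in the bowl, the dipper stands upright, the lid is seated, and the start button was pressed to a hard stop and released. These are camera and force readings; the hand-in returned no verdict.

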